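# Put the spare meter cells on charge

### The job

The flat meter cells lie in the grey tray at the bottom of the stack: lift the two totes off and set them aside, slide the charger's clear cover back, then load every cell into a bay of its own, flat end pushed back against the springs and the plus end (white band) dropped down behind the brass contact at the front, so that it lies flat on the bay floor. When all are in, slide the cover fully shut, and put the totes back squarely on the grey tray as they were, blue below and white on top; do not knock over the amber bottle.

Things in the scene. Friction and masses are not known exactly. Their poses are not given: they have to be found in the camera images.
- charger: White bench battery charger, grey rear half, 190 (x) x 220 (y) x 47 mm, fixed. Origin: centre of its underside; x points from the front sill with brass contacts (robot's side) to the rear. Three open bays side by side, at y = -62, 0, 62 mm, running along x; bay floor 12 mm above the bench, beside it 6 mm lower, for fingers. Cover rails, 47 mm high, start 103 mm to either side.
- cover (a joint): Clear flat cover, 88 x 206 mm, slides along the charger's x in the rails (1.2 N friction, stays put). 0 = shut over the bays, 0.090 m = fully open over the rear. Starts 0 to 30 mm open; the bays are clear from 80 mm. On it a blue grip rib, 40 mm along x, 14 along y, 18 high, top 60.5 mm above the bench, its middle at charger y = 0, x = -70 mm + opening.
- cell_tray: Grey open tray, bottom of the stack, 112 (x) x 224 (y) x 36 mm, walls and floor 3 mm, fixed to the bench. Origin: centre of its underside. The cells lie on its floor.
- blue_tote: Blue open tote, middle of the stack, 112 (x) x 224 (y) x 50 mm, walls 3 mm, flat underside, rests on the rim below; 0.3 kg with two culture dishes fixed inside (tops 19 mm above its underside). Origin: centre of its underside. A carrying bar crosses its middle along x: 14 mm thick in y, 18 mm deep, its top 1 mm below the rim; above the dishes it is free to either side.
- white_tote: White open tote, top of the stack; same size, bar and mass as the blue one, two rolls of tape fixed inside (tops 22 mm above its underside). Origin: centre of its underside.
- bottle: Small amber glass bottle with a white cap, 40 mm across, 75 mm tall, standing behind the stack; origin in the middle of its foot. A bystander.
- contact0 (a joint): Sprung brass contact plate at the rear of bay 0 (y = -62 mm in the charger), 34 mm wide, from 0.5 to 22.5 mm above the bay floor, on two coil springs. 0 = free, its face at charger x = -18 mm; grows to 0.012 m as it is pushed back along +x; 3 N to start it plus 0.6 N per mm. A seated cell keeps it at 0.006.
- bay0_plus (a point): Bay 0: where the centre of a seated cell's plus end comes, 9 mm above the bay floor on the face of the fixed brass contact (charger x = -80 mm), which rises 10 mm above the bay floor. It is 62 mm from the free sprung plate: the cell is 6 mm longer, so it goes in spring end first, the plate pushed back 8 mm or more.
- bay0_minus (a point): Bay 0: where the centre of a seated cell's flat minus end comes, 68 mm behind its plus point. Four corner guides rise 10 mm above the bay floor and leave 42.6 mm for the 36 mm wide cell; they stand at charger x = -80 to -64 and -30 to -14 mm, the middle is open for fingers.
- contact1 (a joint): Sprung brass contact plate at the rear of bay 1 (y = 0 mm in the charger), 34 mm wide, from 0.5 to 22.5 mm above the bay floor, on two coil springs. 0 = free, its face at charger x = -18 mm; grows to 0.012 m as it is pushed back along +x; 3 N to start it plus 0.6 N per mm. A seated cell keeps it at 0.006.
- bay1_plus (a point): Bay 1: where the centre of a seated cell's plus end comes, 9 mm above the bay floor on the face of the fixed brass contact (charger x = -80 mm), which rises 10 mm above the bay floor. It is 62 mm from the free sprung plate: the cell is 6 mm longer, so it goes in spring end first, the plate pushed back 8 mm or more.
- bay1_minus (a point): Bay 1: where the centre of a seated cell's flat minus end comes, 68 mm behind its plus point. Four corner guides rise 10 mm above the bay floor and leave 42.6 mm for the 36 mm wide cell; they stand at charger x = -80 to -64 and -30 to -14 mm, the middle is open for fingers.
- contact2 (a joint): Sprung brass contact plate at the rear of bay 2 (y = 62 mm in the charger), 34 mm wide, from 0.5 to 22.5 mm above the bay floor, on two coil springs. 0 = free, its face at charger x = -18 mm; grows to 0.012 m as it is pushed back along +x; 3 N to start it plus 0.6 N per mm. A seated cell keeps it at 0.006.
- bay2_plus (a point): Bay 2: where the centre of a seated cell's plus end comes, 9 mm above the bay floor on the face of the fixed brass contact (charger x = -80 mm), which rises 10 mm above the bay floor. It is 62 mm from the free sprung plate: the cell is 6 mm longer, so it goes in spring end first, the plate pushed back 8 mm or more.
- bay2_minus (a point): Bay 2: where the centre of a seated cell's flat minus end comes, 68 mm behind its plus point. Four corner guides rise 10 mm above the bay floor and leave 42.6 mm for the 36 mm wide cell; they stand at charger x = -80 to -64 and -30 to -14 mm, the middle is open for fingers.
- cell_0: Twin cell: two round cells side by side in one orange sleeve, 68 (x) x 36 (y) x 18 mm, 0.1 kg. Origin: centre of its underside. Its -x end is the plus end (white band, two small steel nubs), its +x end the flat steel minus end; either broad side may be up. At the start in the grey tray, plus end roughly towards the robot. May be absent (None).
- cell_0_plus (a point): Centre of its plus end face (at the nubs), half-way up.
- cell_0_minus (a point): Centre of its flat minus end face, half-way up.
- cell_1: Twin cell: two round cells side by side in one orange sleeve, 68 (x) x 36 (y) x 18 mm, 0.1 kg. Origin: centre of its underside. Its -x end is the plus end (white band, two small steel nubs), its +x end the flat steel minus end; either broad side may be up. At the start in the grey tray, plus end roughly towards the robot. May be absent (None).
- cell_1_plus (a point): Centre of its plus end face (at the nubs), half-way up.
- cell_1_minus (a point): Centre of its flat minus end face, half-way up.
- cell_2: Twin cell: two round cells side by side in one orange sleeve, 68 (x) x 36 (y) x 18 mm, 0.1 kg. Origin: centre of its underside. Its -x end is the plus end (white band, two small steel nubs), its +x end the flat steel minus end; either broad side may be up. At the start in the grey tray, plus end roughly towards the robot. May be absent (None).
- cell_2_plus (a point): Centre of its plus end face (at the nubs), half-way up.
- cell_2_minus (a point): Centre of its flat minus end face, half-way up.

How it is judged:
By the outcome, as a careful person would: the job done as asked, in the order asked, and still so for the second after the job is handed in, with the robot touching nothing.
Of cell_0, cell_1, cell_2 only 2 to 3 are there at a start; the rules pass over those that are not, and their reading is None.
At some moment in a run one of white_tote, blue_tote may be knocked a few centimetres aside while the robot is not near it.
Once in a run the grip may slacken for a moment while it holds something.
It also fails if it takes over 200 s, if anything falls off the work surface, if the arm or the gripper's body presses on something with over 40 N, if the wrist force passes 120 N, or if a joint passes its speed limit or range.

### The arm

A 7-joint arm with a two-finger parallel gripper is mounted at the origin on a cart in front of the work surface, level with it; the furniture and walls round the work are solid. World frame = base frame: x ahead of the robot, y to its left, z up, the work surface at z = 0. Lengths are in m, angles in rad, forces in N, time in s.
With the tool pointing down it reaches from about 0.425 to 0.925 m from the base axis. Payload 6.8 kg.
Tool frame: the origin (TCP) lies between the finger pads; the fingertips stand 14 mm ahead of it and the grasp point (between the pads) lies 5 mm behind it; z points along the fingers, y is the direction in which the jaws open and shut (so a half turn about z gives the same grasp; the last joint's range is limited). The gripper opens to 85 mm and grips with 20 to 120 N. Pads are 22 mm wide; open, the fingers measure 114 mm over their backs; the gripper's body (76 mm by 85 mm) begins 54 mm behind the grasp point. The pads swing forward as they close: fully open they stand 13 mm farther back than shut.
Start: joints at [-1.454, 0.477, 0.022, 1.555, -0.011, 1.109, -0.083], TCP at [0.15, 0.658, 0.245] pointing down, gripper open.
Joint ranges: [-2.96, 2.96], [-0.34, 2.1], [-1.41, 1.46], [0.24, 2.44], [-1.37, 4.51], [0.17, 1.92], [-2.96, 2.96]. Speed limits (rad/s): [2.39, 2.39, 3.14, 3.14, 3.14, 3.14, 3.14].

### API

Orientations are given as a unit quaternion [w, x, y, z].
In Python, from station import bot gives the robot as it stands.
- The arm moves only by the shell command python3 -m crank 'ROWS' [FORCE]. ROWS is JSON, a list of rows, each a list of 3 entries, a list of its own where there are three numbers: the shift along the tool's x, y, z in m, then the turn, a rotation vector about the tool's x, y, z in degrees, then the finger opening in m, from 0 to 0.0854. A call has 1 to 10 rows; each row shifts and turns the commanded pose from where the row before left it, along the tool's axes as they then stand; what a row does not reach is not made up. A row lasts 1/8 s, in which the tool goes at most 62.5 mm and 10.7 degrees, less where a joint would pass 70% of its speed; a pose out of reach is approached as far as the arm can. A call is refused whole if a number of a shift passes 0.0625 or a number of a turn 10.7, either way. A call with a gripper value outside its range is refused whole. The fingers move at their own pace and stop on an object; FORCE is the grip in N (left out, the last holds). Time passes only in rows, so rows that do not move let the fingers close. It gives the time, the measured TCP pose, the force and the opening at its end, in the units of the state.
- bot.get_obs(): the state, without advancing time (a new reading comes with each control period).
- bot.read_camera(name): name is "scene" or "top"; returns (picture, depth): 384x512x3 uint8, red, green, blue; 384x512 float32, m along the optical axis (not along the pixel's ray), 0 where there is no reading.
- bot.calibration(name): a dict with "fx", "fy", "cx", "cy" (pixels), "extrinsics" (4x4, takes a point from camera to world coordinates). Camera axes: x right, y down, z forward; pixel columns grow to the right and rows downward; lengths in m; the calibration is good to about 2 mm. A picture is of the moment at which its call begins. calibration takes no time and is no camera call.
- bot.hand_in(): hands the job in, once; it reports no verdict.
The state is a dict: "t": time; "q": joint angles; "joint_vel": joint speeds; "joint_torque": joint torques, N m; "eef_pos": TCP position; "tool_rot": TCP orientation; "contact_force": force on the tool from outside, world axes, zero at the start; "torque": the same for the moment, N m; "gripper_width": opening from 0.0 (shut) to 1.0 (fully open).
Only numpy, scipy, OpenCV 4.12 (cv2) and the standard library are available. Lean on these libraries where they do the work, as an engineer would, in place of code of your own. Each camera call takes 0.05 s, during which the arm holds its last target.

## Working session

There is one attempt and no reset: what is moved stays moved. The work goes in short steps, Python scripts to look and compute and a shell command to move; the robot and the scene stay as the last step left them, time stands still between calls to the robot, and variables do not carry over. Pictures are saved under pics/ and viewed, and the job is handed in when it is done.

```bash
ls; mkdir -p pics
cat > h.py <<'E'
import numpy as np,cv2
from station import bot
def snap(tag):
    out={}
    for n in ("scene","top"):
        im,d=bot.read_camera(n); c=bot.calibration(n)
        np.savez(f"pics/{tag}_{n}.npz",im=im,d=d,K=[c["fx"],c["fy"],c["cx"],c["cy"]],E=np.array(c["extrinsics"]))
        cv2.imwrite(f"pics/{tag}_{n}.png",im[:,:,::-1])
def load(tag,n):
    z=np.load(f"pics/{tag}_{n}.npz"); return z["im"],z["d"],z["K"],z["E"]
def cloud(tag,n):
    im,d,K,E=load(tag,n)
    v,u=np.mgrid[:d.shape[0],:d.shape[1]]
    P=np.stack([(u-K[2])/K[0]*d,(v-K[3])/K[1]*d,d],-1)
    W=P@E[:3,:3].T+E[:3,3]; W[d==0]=np.nan
    return im,W
def ray(tag,n,u,v,z):
    im,d,K,E=load(tag,n)
    r=E[:3,:3]@np.array([(u-K[2])/K[0],(v-K[3])/K[1],1]); o=E[:3,3]
    return o+r*(z-o[2])/r[2]
E
python3 - <<'E'
from h import *
snap("a"); print(bot.get_obs())
for n in("scene","top"):
    c=bot.calibration(n); print(n,c)
E
```

```text
pics
{'t': 0.1, 'q': array([-1.45409193,  0.47768904,  0.02234787,  1.55633236, -0.01149671,
        1.10931354, -0.08308011]), 'joint_vel': array([ 0.0018699 , -0.00175599,  0.00051165, -0.00245689, -0.00095552,
       -0.0014172 , -0.00159551]), 'joint_torque': array([ 4.26629529e-03, -5.97756207e+01,  1.61343098e+00, -2.81955010e+01,
        1.28562862e-02,  4.96144450e-03,  2.74892983e-05]), 'eef_pos': array([0.15036817, 0.65752085, 0.24445061]), 'tool_rot': array([-2.98838931e-05,  1.12147263e-01,  9.93691270e-01, -8.06463579e-04]), 'contact_force': array([-0.43309053,  0.47073334,  0.20322562]), 'torque': array([-0.04135519, -0.00430447, -0.029723  ]), 'gripper_width': 0.9974113792231867}
scene {'fx': 371.0387256103267, 'fy': 371.0387256103267, 'cx': 251.5303719735129, 'cy': 196.1621898787008, 'extrinsics': array([[ 0.75312254, -0.408475  ,  0.51570788,  0.01559732],
       [-0.65787569, -0.46468476,  0.59267837, -0.69946906],
       [-0.00245271, -0.78563112, -0.61869034,  0.72943356],
       [ 0.        ,  0.        ,  0.        ,  1.        ]])}
top {'fx': 488.351778740465, 'fy': 488.351778740465, 'cx': 253.88460925675392, 'cy': 192.24477072699605, 'extrinsics': array([[ 1.67949712e-02, -9.96594158e-01,  8.07342122e-02,
         4.45808343e-01],
       [-9.99858177e-01, -1.66394097e-02,  2.59927921e-03,
        -6.75199352e-02],
       [-1.24705684e-03, -8.07664170e-02, -9.96732276e-01,
         1.53421687e+00],
       [ 0.00000000e+00,  0.00000000e+00,  0.00000000e+00,
         1.00000000e+00]])}
```

View pics/a_scene.png

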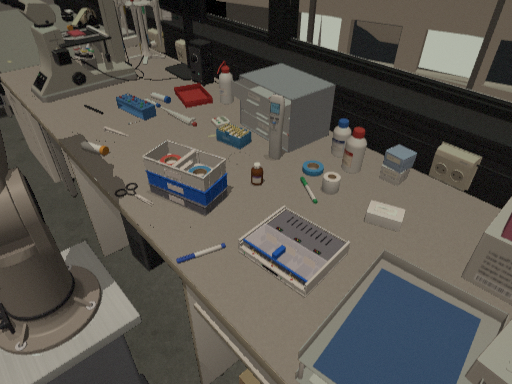

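View pics/a_top.png

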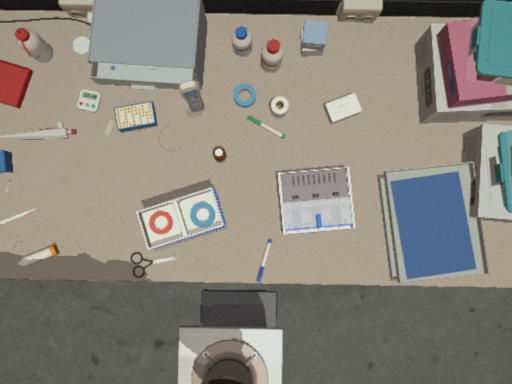

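```bash
cat >> h.py <<'E'
def crop(tag,n,u0,v0,w,h,s,out):
    im=load(tag,n)[0]
    cv2.imwrite(out,cv2.resize(im[v0:v0+h,u0:u0+w,::-1],None,fx=s,fy=s,interpolation=cv2.INTER_CUBIC))
E
python3 - <<'E'
from h import *
crop("a","top",125,130,240,120,3,"pics/a1.png")
crop("a","scene",130,130,240,170,3,"pics/a2.png")
im,W=cloud("a","top")
np.set_printoptions(precision=3,suppress=True,linewidth=200)
# stack top points
m=(W[...,2]>0.10)&(abs(W[...,0]-0.45)<0.3)&(W[...,1]>-0.1)&(W[...,1]<0.3)
v,u=np.nonzero(m); m=m&True
print(m.sum(),[ (u.min(),u.max(),v.min(),v.max())])
Z=W[m][:,2]; print(np.histogram(Z,20))
for (uu,vv) in [(181,219),(316,180),(316,210),(316,200),(219,153),(300,200),(160,222)]: print(uu,vv,W[vv,uu])
E
```

```text
1358 [(np.int64(136), np.int64(223), np.int64(188), np.int64(249))]
(array([109, 113, 124, 138,  87,  43,  14,  19,  11,  19,  17,  11,  36,  52, 115, 179, 161,  84,  22,   4]), array([0.1  , 0.102, 0.105, 0.107, 0.109, 0.111, 0.114, 0.116, 0.118, 0.12 , 0.122, 0.125, 0.127, 0.129, 0.131, 0.134, 0.136, 0.138, 0.14 , 0.143, 0.145]))
181 219 [0.479 0.143 0.135]
316 180 [ 0.608 -0.255  0.035]
316 210 [ 0.516 -0.255  0.038]
316 200 [ 0.546 -0.254  0.044]
219 153 [0.681 0.044 0.075]
300 200 [ 0.545 -0.206  0.038]
160 222 [0.47  0.212 0.091]
```

View pics/a1.png

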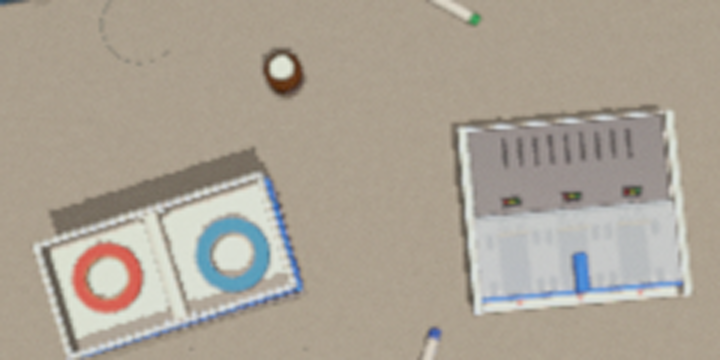

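View pics/a2.png

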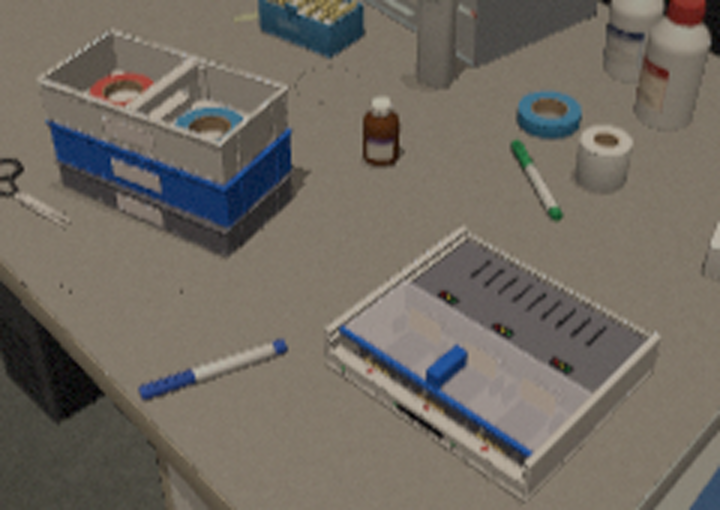

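```bash
cat > m.py <<'E'
from h import *
np.set_printoptions(precision=4,suppress=True,linewidth=200)
def rect(P):
    r=cv2.minAreaRect((P*1000).astype(np.float32)); (cx,cy),(w,h),a=r
    b=cv2.boxPoints(r); e=[b[1]-b[0],b[2]-b[1]]; L=max(e,key=np.linalg.norm)
    return np.array([cx,cy]),sorted((w,h)),np.degrees(np.arctan2(L[1],L[0]))%180-90
if __name__=="__main__":
  import sys; tag=sys.argv[1]
  for n in ("top","scene"):
    im,W=cloud(tag,n); x,y,z=W[...,0],W[...,1],W[...,2]
    reg=(abs(x-.48)<.15)&(abs(y-.14)<.2)
    for lo,hi in((.126,.15),):
        P=W[reg&(z>lo)&(z<hi)]; print(n,"stack",len(P),rect(P[:,:2]),np.median(P[:,2]))
    reg=(abs(x-.56)<.16)&(abs(y+.26)<.16)
    P=W[reg&(z>.041)&(z<.056)];print("chg",len(P),rect(P[:,:2]))
    P=W[reg&(z>.015)];print("chg all",len(P),rect(P[:,:2]))
    hsv=cv2.cvtColor(im,cv2.COLOR_RGB2HSV)
    bl=cv2.inRange(hsv,(100,130,60),(125,255,255))>0
    P=W[reg&bl&(z>.02)]; print("blue",len(P),rect(P[:,:2]))
    P=W[reg&bl&(z>.052)]; print("rib",len(P),rect(P[:,:2]),np.median(P[:,2]))
    reg=(abs(x-.68)<.04)&(abs(y-.045)<.04)
    P=W[reg&(z>.06)]; print("bottle",P.mean(0),len(P), P[:,2].max())
E
python3 m.py a
```

```text
top stack 661 (array([481.0083, 149.1913]), [116.23582458496094, 228.368408203125], np.float32(18.682205)) 0.1352546988767569
chg 1589 (array([ 545.5053, -252.5919]), [189.1521453857422, 221.2721710205078], np.float32(5.8448715))
chg all 4483 (array([ 527.0005, -228.5403]), [222.6173858642578, 272.88916015625], np.float32(5.695595))
blue 47 (array([ 483.9349, -306.5755]), [33.27138137817383, 107.33700561523438], np.float32(1.0264969))
rib 46 (array([ 483.1385, -260.2486]), [12.710733413696289, 34.002017974853516], np.float32(-85.63444)) 0.05964757071264659
bottle [0.6819 0.0461 0.0697] 70 0.07930684755559736
scene stack 653 (array([480.1602, 145.8077]), [119.15003204345703, 230.71746826171875], np.float32(18.987938)) 0.1329014176348695
chg 1345 (array([ 544.6107, -255.5783]), [190.85304260253906, 222.12159729003906], np.float32(6.0067444))
chg all 5096 (array([ 529.5322, -235.6834]), [223.1433563232422, 265.0867919921875], np.float32(5.874817))
blue 265 (array([ 481.3914, -261.2452]), [41.59377670288086, 203.7133026123047], np.float32(6.0434494))
rib 81 (array([ 482.8052, -263.3822]), [14.00777816772461, 39.39714050292969], np.float32(-82.99379)) 0.0586618364205439
bottle [0.6806 0.0397 0.0693] 49 0.07730178342300564
```

```bash
cat > g.py <<'E'
import sys,numpy as np
from station import bot
from scipy.spatial.transform import Rotation as R
# usage: g.py x y z yawOfToolY_deg : prints remaining tool shift (mm) and turn
o=bot.get_obs(); q=o["tool_rot"]; Rt=R.from_quat([q[1],q[2],q[3],q[0]])
M=Rt.as_matrix(); yaw=np.degrees(np.arctan2(M[1,1],M[0,1]))
np.set_printoptions(precision=1,suppress=True)
print("t",round(o["t"],2),"pos",o["eef_pos"]*1000,"yaw",round(yaw,2),"tilt",np.degrees([M[0,2],M[1,2]]),"F",o["contact_force"],"w",round(o["gripper_width"]*85.4,1))
if len(sys.argv)>4:
    t=np.array(list(map(float,sys.argv[1:4]))); dy=(float(sys.argv[4])-yaw+180)%360-180
    c=np.radians(float(sys.argv[4]))
    x=np.array([np.sin(c),-np.cos(c),0]) ; y=np.array([np.cos(c),np.sin(c),0]); z=np.array([0,0,-1])
    N=np.stack([x,y,z],1)
    rv=(Rt.inv()*R.from_matrix(N)).as_rotvec(degrees=True)
    d=t-o["eef_pos"]*1000
    print("tool shift in current axes",M.T@d,"in goal axes",N.T@d,"turn",rv)
E
python3 g.py 480.5 147.5 200 108.8
```

```text
t 0.1 pos [150.4 657.5 244.5] yaw 77.12 tilt [-0.  -0.1] F [-0.4  0.5  0.2] w 85.2Traceback (most recent call last):
  File "g.py", line 14, in <module>
    rv=(Rt.inv()*R.from_matrix(N)).as_rotvec(degrees=True)
                 ~~~~~~~~~~~~~^^^
  File "scipy/spatial/transform/_rotation.pyx", line 1143, in scipy.spatial.transform._rotation.Rotation.from_matrix
ValueError: Non-positive determinant (left-handed or null coordinate frame) in rotation matrix 0: [[ 0.9 -0.3  0. ]
 [ 0.3  0.9  0. ]
 [ 0.   0.  -1. ]].
```

```bash
python3 -m crank '[[[0,0,0],[0,0,-8],0.0854],[[0,0,0],[0,0,-8],0.0854],[[0,0,0],[0,0,-8],0.0854],[[0,0,0],[0,0,-8],0.0854]]'; python3 g.py 480.5 147.5 200 108.8
```

```text
t: 0.6
eef_pos: [0.1505, 0.6577, 0.2447]
tool_rot: [-0.0, -0.168, 0.986, -0.001]
contact_force: [0.7, 0.5, -0.4]
gripper_width: 0.999
t 0.6 pos [150.5 657.7 244.7] yaw 109.38 tilt [-0.  -0.1] F [ 0.7  0.5 -0.4] w 85.3Traceback (most recent call last):
  File "g.py", line 14, in <module>
    rv=(Rt.inv()*R.from_matrix(N)).as_rotvec(degrees=True)
                 ~~~~~~~~~~~~~^^^
  File "scipy/spatial/transform/_rotation.pyx", line 1143, in scipy.spatial.transform._rotation.Rotation.from_matrix
ValueError: Non-positive determinant (left-handed or null coordinate frame) in rotation matrix 0: [[ 0.9 -0.3  0. ]
 [ 0.3  0.9  0. ]
 [ 0.   0.  -1. ]].
```

```bash
sed -i 's/np.array(\[np.sin(c),-np.cos(c),0\])/np.array([-np.sin(c),np.cos(c),0])/' g.py;  python3 g.py 480.5 147.5 200 108.8
```

```text
t 0.6 pos [150.5 657.7 244.7] yaw 109.38 tilt [-0.  -0.1] F [ 0.7  0.5 -0.4] w 85.3
tool shift in current axes [-142.  -590.7   45.2] in goal axes [-148.  -589.3   44.7] turn [-0.1 -0.   0.6]
```

```bash
python3 -m crank '[[[-0.0142,-0.059,0],[0,0,0.6],0.0854],[[-0.0142,-0.059,0],[0,0,0],0.0854],[[-0.0142,-0.059,0],[0,0,0],0.0854],[[-0.0142,-0.059,0],[0,0,0],0.0854],[[-0.0142,-0.059,0],[0,0,0],0.0854],[[-0.0142,-0.059,0],[0,0,0],0.0854],[[-0.0142,-0.059,0],[0,0,0],0.0854],[[-0.0142,-0.059,0],[0,0,0],0.0854],[[-0.0142,-0.059,0],[0,0,0],0.0854],[[-0.0142,-0.059,0],[0,0,0],0.0854]]';  python3 g.py 480.5 147.5 200 108.8
```

```text
t: 1.85
eef_pos: [0.4736, 0.1422, 0.2453]
tool_rot: [0.0, -0.161, 0.987, 0.0]
contact_force: [1.2, 1.4, 0.0]
gripper_width: 1.005
t 1.85 pos [473.6 142.2 245.3] yaw 108.53 tilt [0. 0.] F [1.2 1.4 0. ] w 85.8
tool shift in current axes [-8.2  2.8 45.3] in goal axes [-8.2  2.8 45.3] turn [ 0.   0.  -0.3]
```

```bash
python3 -m crank '[[[-0.008,0.003,0.03],[0,0,-0.3],0.0854],[[0,0,0.03],[0,0,0],0.0854],[[0,0,0.03],[0,0,0],0.0854],[[0,0,0.015],[0,0,0],0.0854],[[0,0,0.012],[0,0,0],0.0854],[[0,0,0],[0,0,0],0.0854]]';  python3 g.py 480.5 147.5 126 108.8
```

```text
t: 2.6
eef_pos: [0.4795, 0.1494, 0.128]
tool_rot: [-0.0, -0.164, 0.987, -0.0]
contact_force: [0.3, -0.7, -0.0]
gripper_width: 1.002
t 2.6 pos [479.5 149.4 128. ] yaw 108.82 tilt [-0. -0.] F [ 0.3 -0.7 -0. ] w 85.6
tool shift in current axes [-0.3 -2.1  2. ] in goal axes [-0.3 -2.1  2. ] turn [-0. -0.  0.]
```

```bash
python3 -m crank '[[[0,-0.001,0.002],[0,0,0],0.03],[[0,0,0],[0,0,0],0.02],[[0,0,0],[0,0,0],0.0],[[0,0,0],[0,0,0],0.0],[[0,0,0],[0,0,0],0.0],[[0,0,0],[0,0,0],0.0],[[0,0,0],[0,0,0],0.0]]' 60;  python3 g.py 480.5 147.5 126 108.8
```

```text
t: 3.48
eef_pos: [0.4804, 0.1484, 0.1268]
tool_rot: [0.0, -0.163, 0.987, 0.0]
contact_force: [-1.1, -1.6, 6.0]
gripper_width: 0.147
t 3.48 pos [480.4 148.4 126.8] yaw 108.8 tilt [0. 0.] F [-1.1 -1.6  6. ] w 12.5
tool shift in current axes [ 0.2 -0.9  0.8] in goal axes [ 0.2 -0.9  0.8] turn [-0.  0.  0.]
```

```bash
python3 -m crank '[[[0,0,-0.005],[0,0,0],0.0],[[0,0,-0.01],[0,0,0],0.0],[[0,0,-0.02],[0,0,0],0.0],[[0,0,-0.03],[0,0,0],0.0],[[0,0,-0.02],[0,0,0],0.0],[[0,0,0],[0,0,0],0.0]]';  python3 g.py
python3 - <<'E'
from h import *
snap("b"); crop("b","scene",80,80,240,180,3,"pics/b2.png")
E
```

```text
t: 4.22
eef_pos: [0.4808, 0.1489, 0.2129]
tool_rot: [0.002, -0.164, 0.987, 0.001]
contact_force: [0.6, 0.5, -3.7]
gripper_width: 0.153
t 4.22 pos [480.8 148.9 212.9] yaw 108.82 tilt [0.2 0.1] F [ 0.6  0.5 -3.7] w 13.1
```

View pics/b2.png

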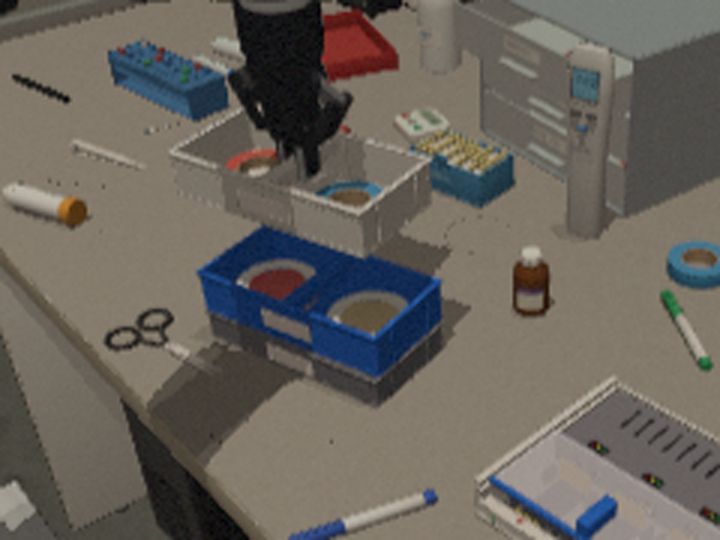

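```bash
python3 - <<'E'
from h import *
im,W=cloud("a","top"); x,y,z=W[...,0],W[...,1],W[...,2]
c,s=np.cos(np.radians(18.8)),np.sin(np.radians(18.8))
for X,Y in((.63,.42),(.45,.45),(.62,.42),(.46,.45)):
    dx,dy=x-X,y-Y; a=c*dx+s*dy; b=-s*dx+c*dy
    for mar in(0,.02,.04):
        m=(abs(a)<.056+mar)&(abs(b)<.112+mar); print(X,Y,mar,np.nanmax(z[m]),(z[m]>.008).sum(), np.nanmedian(z[m]))
E
python3 g.py 630 420 213 108.8
```

```text
0.63 0.42 0 0.013117151905952085 35 0.00027778165839897895
0.63 0.42 0.02 0.013117151905952085 58 0.000245733537626025
0.63 0.42 0.04 0.0625671433062458 108 0.00022593887053867778
0.45 0.45 0 0.03251049423302277 42 0.0005316015860217238
0.45 0.45 0.02 0.038738789915048866 144 0.0005716002948707999
0.45 0.45 0.04 0.038738789915048866 227 0.000624993019545439
0.62 0.42 0 0.013117151905952085 33 0.00028386760560428215
0.62 0.42 0.02 0.013117151905952085 55 0.0002786150835594192
0.62 0.42 0.04 0.013117151905952085 79 0.00022564408682113068
0.46 0.45 0 0.01188652437682114 36 0.0004441586719672319
0.46 0.45 0.02 0.038738789915048866 137 0.0005611867926130776
0.46 0.45 0.04 0.038738789915048866 214 0.0005968193596008753
t 4.33 pos [479.5 148.4 210.8] yaw 108.83 tilt [-0. -0.] F [-0.   0.7 -3.8] w 12.9
tool shift in current axes [-230.1  208.5   -2.3] in goal axes [-230.   208.6   -2.2] turn [ 0. -0.  0.]
```

Run:
```python
from h import *
im,W=cloud("a","top"); x,y,z=W[...,0],W[...,1],W[...,2]
m=((z>.014)&(x>.25)&(x<.9)&(y>-.1)&(y<.75)).astype(np.uint8)
m=cv2.morphologyEx(m,cv2.MORPH_OPEN,np.ones((2,2),np.uint8))
n,l,st,_=cv2.connectedComponentsWithStats(m)
for i in range(1,n):
    k=l==i
    if k.sum()>6: print(st[i][:5],"x",x[k].min().round(3),x[k].max().round(3),"y",y[k].min().round(3),y[k].max().round(3),"z",z[k].max().round(3))
```

```text
[  90   69  115   44 1889] x nan nan y nan nan z nan
[16 85 11 24 90] x nan nan y nan nan z nan
[234  89  17  18 110] x 0.842 0.897 y -0.047 0.005 z 0.026
[247  89  10  15  66] x nan nan y nan nan z nan
[ 78  91  20  22 187] x nan nan y nan nan z nan
[92 93  5  6 18] x 0.86 0.878 y 0.441 0.455 z 0.021
[96 98  4  7 18] x 0.841 0.861 y 0.433 0.441 z 0.019
[115 102  43  31 978] x nan nan y nan nan z nan
[  4 124  66  17 520] x nan nan y nan nan z nan
[ 71 130   5   6  26] x 0.743 0.755 y 0.502 0.519 z 0.027
[214 149  13  14 153] x 0.664 0.701 y 0.026 0.061 z 0.079
[  0 151  12  23 243] x 0.617 0.682 y 0.696 0.738 z 0.061
[ 137  189   90   62 3470] x nan nan y nan nan z nan
[ 19 246  39  21 357] x nan nan y nan nan z nan
```

```bash
python3 -m crank '[[[-0.015,0.0136,0],[0,0,0],0.0],[[-0.033,0.03,0],[0,0,0],0.0],[[-0.033,0.03,0],[0,0,0],0.0],[[-0.033,0.03,0],[0,0,0],0.0],[[-0.033,0.03,0],[0,0,0],0.0],[[-0.033,0.03,0],[0,0,0],0.0],[[-0.033,0.03,0.03],[0,0,0],0.0],[[-0.017,0.0149,0.04],[0,0,0],0.0],[[0,0,0.04],[0,0,0],0.0],[[0,0,0.03],[0,0,0],0.0]]';  python3 g.py 630 420 42 108.8
```

```text
t: 5.58
eef_pos: [0.6287, 0.421, 0.0666]
tool_rot: [-0.002, -0.164, 0.986, -0.001]
contact_force: [-0.0, -0.9, -2.8]
gripper_width: 0.147
t 5.58 pos [628.7 421.   66.6] yaw 108.9 tilt [-0.2 -0.1] F [-0.  -0.9 -2.8] w 12.6
tool shift in current axes [-1.  -1.4 24.6] in goal axes [-0.9 -1.4 24.6] turn [-0.  -0.2  0.1]
```

```bash
python3 -m crank '[[[0,0,0.01],[0,0,0],0.0],[[0,0,0.006],[0,0,0],0.0],[[0,0,0.003],[0,0,0],0.0],[[0,0,0],[0,0,0],0.0]]';  python3 g.py 630 420 42 108.8
```

```text
t: 6.08
eef_pos: [0.6309, 0.4204, 0.0533]
tool_rot: [0.001, -0.163, 0.987, 0.0]
contact_force: [-0.4, 0.6, -2.8]
gripper_width: 0.149
t 6.08 pos [630.9 420.4  53.3] yaw 108.82 tilt [0.1 0.1] F [-0.4  0.6 -2.8] w 12.8
tool shift in current axes [ 1.  -0.1 11.3] in goal axes [ 1.  -0.1 11.3] turn [0.  0.1 0. ]
```

```bash
python3 -m crank '[[[0,0,0.006],[0,0,0],0.0],[[0,0,0.003],[0,0,0],0.0],[[0,0,0.002],[0,0,0],0.0],[[0,0,0.001],[0,0,0],0.0]]';  python3 g.py 630 420 42 108.8
```

```text
t: 6.58
eef_pos: [0.6304, 0.42, 0.0409]
tool_rot: [-0.0, -0.163, 0.987, 0.0]
contact_force: [-4.1, -2.7, 7.1]
gripper_width: 0.151
t 6.58 pos [630.4 420.   40.9] yaw 108.82 tilt [-0. -0.] F [-4.1 -2.7  7.1] w 12.9
tool shift in current axes [ 0.4  0.1 -1.1] in goal axes [ 0.4  0.1 -1.1] turn [ 0. -0.  0.]
```

Contact. Release, and rise, then go to the blue tote (bar grasp 50 mm lower than the white one).

```bash
python3 -m crank '[[[0,0,-0.001],[0,0,0],0.05],[[0,0,0],[0,0,0],0.0854],[[0,0,0],[0,0,0],0.0854],[[0,0,0],[0,0,0],0.0854],[[0,0,-0.02],[0,0,0],0.0854],[[0,0,-0.05],[0,0,0],0.0854],[[0,0,-0.05],[0,0,0],0.0854],[[0,0,0],[0,0,0],0.0854]]';  python3 g.py 480.5 147.5 140 108.8
python3 - <<'E'
from h import *
snap("c"); crop("c","top",60,130,240,140,3,"pics/c1.png")
E
sed -i 's/(.126,.15)/(.075,.1)/' m.py; python3 m.py c|grep -A0 stack
```

```text
t: 7.58
eef_pos: [0.6337, 0.4218, 0.169]
tool_rot: [0.005, -0.163, 0.987, 0.003]
contact_force: [-0.3, -0.9, 0.4]
gripper_width: 0.999
t 7.58 pos [633.7 421.8 169. ] yaw 108.8 tilt [0.5 0.4] F [-0.3 -0.9  0.4] w 85.3
tool shift in current axes [ 233.7 -210.4   25.8] in goal axes [ 233.4 -210.3   29. ] turn [ 0.2  0.6 -0. ]
top stack 617 (array([480.5232, 146.9527]), [116.17801666259766, 229.45217895507812], np.float32(18.352058)) 0.08508363640793859
--
scene stack 661 (array([480.1267, 142.2836]), [119.3245849609375, 230.5453643798828], np.float32(18.18013)) 0.08257540852195921
```

View pics/c1.png

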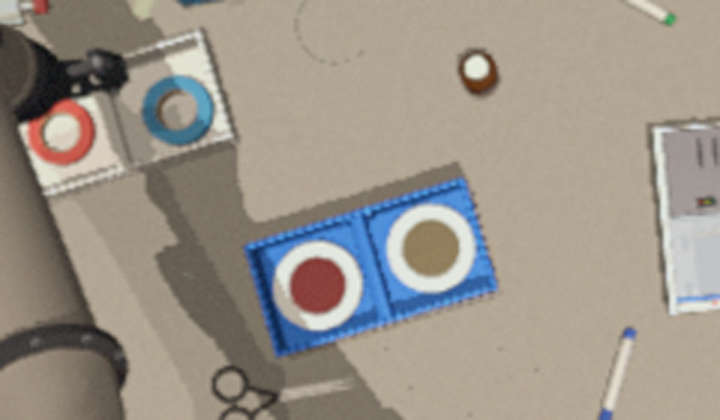

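```bash
python3 -m crank '[[[0.034,-0.0305,0],[0,0,0],0.0854],[[0.034,-0.0305,0],[0,0,0],0.0854],[[0.034,-0.0305,0],[0,0,0],0.0854],[[0.034,-0.0305,0],[0,0,0],0.0854],[[0.034,-0.0305,0],[0,0,0],0.0854],[[0.034,-0.0305,0],[0,0,0],0.0854],[[0.028,-0.029,0.02],[0,0,0.5],0.0854],[[0,0,0],[0,0,0],0.0854]]';  python3 g.py 480.3 144.6 77 108.3
```

```text
t: 8.68
eef_pos: [0.476, 0.1405, 0.1393]
tool_rot: [-0.003, -0.157, 0.988, -0.001]
contact_force: [-0.4, 0.4, -0.0]
gripper_width: 0.999
t 8.68 pos [476.  140.5 139.3] yaw 108.08 tilt [-0.3 -0.2] F [-0.4  0.4 -0. ] w 85.3
tool shift in current axes [-5.7  2.6 62.3] in goal axes [-5.3  2.5 62.3] turn [-0.1 -0.4 -0.2]
```

```bash
python3 -m crank '[[[-0.005,0.0025,0.02],[0,0,0],0.0854],[[0,0,0.025],[0,0,0],0.0854],[[0,0,0.014],[0,0,0],0.0854],[[0,0,0.003],[0,0,0],0.0854],[[0,0,0],[0,0,0],0.0854],[[0,0,0],[0,0,0],0.03],[[0,0,0],[0,0,0],0.0],[[0,0,0],[0,0,0],0.0],[[0,0,0],[0,0,0],0.0],[[0,0,0],[0,0,0],0.0]]' 60;  python3 g.py 480.3 144.6 77 108.3
```

```text
t: 9.93
eef_pos: [0.4836, 0.1481, 0.0797]
tool_rot: [0.0, -0.159, 0.987, -0.0]
contact_force: [-0.8, -2.2, 5.0]
gripper_width: 0.151
t 9.93 pos [483.6 148.1  79.7] yaw 108.29 tilt [0. 0.] F [-0.8 -2.2  5. ] w 12.9
tool shift in current axes [ 4.2 -2.3  2.7] in goal axes [ 4.2 -2.3  2.7] turn [-0.  0. -0.]
```

```bash
python3 -m crank '[[[0,0,-0.005],[0,0,0],0.0],[[0,0,-0.01],[0,0,0],0.0],[[0,0,-0.02],[0,0,0],0.0],[[0,0,-0.03],[0,0,0],0.0],[[0,0,-0.02],[0,0,0],0.0],[[0,0,0],[0,0,0],0.0]]';  python3 g.py 465 430 164 108.3
python3 - <<'E'
from h import *
snap("d"); crop("d","scene",80,80,240,180,3,"pics/d2.png")
crop("d","top",100,150,200,130,3,"pics/d1.png")
E
```

```text
t: 10.68
eef_pos: [0.4841, 0.1489, 0.1659]
tool_rot: [0.002, -0.159, 0.987, 0.001]
contact_force: [-0.2, 0.2, -3.4]
gripper_width: 0.144
t 10.68 pos [484.1 148.9 165.9] yaw 108.33 tilt [0.2 0.1] F [-0.2  0.2 -3.4] w 12.3
tool shift in current axes [-70.2 272.8   2.3] in goal axes [-70.1 272.8   1.9] turn [0.  0.2 0. ]
```

View pics/d2.png

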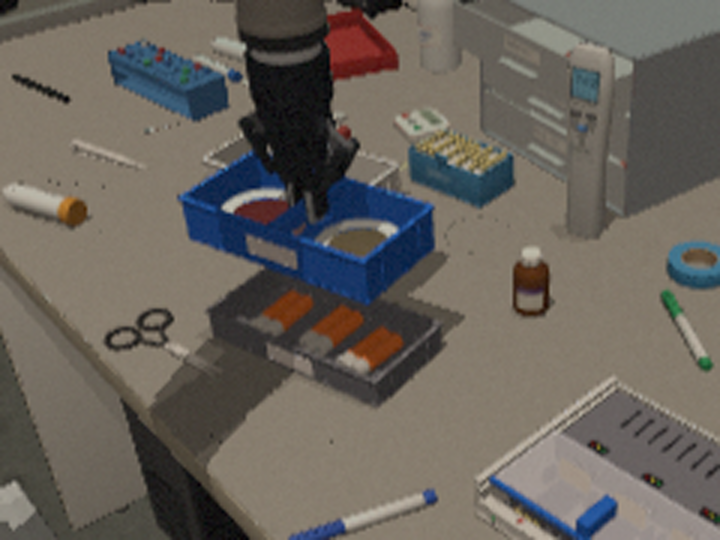

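```bash
python3 -m crank '[[[-0.007,0.027,0],[0,0,0],0.0],[[-0.013,0.05,0],[0,0,0],0.0],[[-0.013,0.05,0],[0,0,0],0.0],[[-0.013,0.05,0],[0,0,0],0.0],[[-0.013,0.05,0.02],[0,0,0],0.0],[[-0.011,0.046,0.035],[0,0,0],0.0],[[0,0,0.035],[0,0,0],0.0],[[0,0,0.015],[0,0,0],0.0],[[0,0,0.008],[0,0,0],0.0],[[0,0,0],[0,0,0],0.0]]';  python3 g.py 465 430 45 108.3
```

```text
t: 12.02
eef_pos: [0.4644, 0.4289, 0.0515]
tool_rot: [0.0, -0.159, 0.987, -0.0]
contact_force: [1.5, 0.4, -1.6]
gripper_width: 0.147
t 12.03 pos [464.4 428.9  51.5] yaw 108.24 tilt [ 0. -0.] F [ 1.5  0.4 -1.6] w 12.5
tool shift in current axes [-0.9  0.9  6.5] in goal axes [-0.9  0.9  6.5] turn [-0.   0.  -0.1]
```

```bash
python3 -m crank '[[[0,0,0.005],[0,0,0],0.0],[[0,0,0.002],[0,0,0],0.0],[[0,0,0.002],[0,0,0],0.0],[[0,0,0],[0,0,0],0.0]]';  python3 g.py 465 430 45 108.3
```

```text
t: 12.52
eef_pos: [0.4641, 0.4298, 0.0438]
tool_rot: [0.0, -0.159, 0.987, 0.0]
contact_force: [-2.3, -3.4, 7.7]
gripper_width: 0.149
t 12.53 pos [464.1 429.8  43.8] yaw 108.3 tilt [0. 0.] F [-2.3 -3.4  7.7] w 12.7
tool shift in current axes [-0.9 -0.1 -1.2] in goal axes [-0.9 -0.1 -1.2] turn [0. 0. 0.]
```

```bash
python3 -m crank '[[[0,0,-0.001],[0,0,0],0.05],[[0,0,0],[0,0,0],0.0854],[[0,0,0],[0,0,0],0.0854],[[0,0,0],[0,0,0],0.0854],[[0,0,-0.02],[0,0,0],0.0854],[[0,0,-0.05],[0,0,4],0.0854],[[0,0,-0.04],[0,0,8],0.0854],[[0,0,0],[0,0,0],0.0854]]';  python3 g.py 483 -262 150 95.9
```

```text
t: 13.52
eef_pos: [0.4659, 0.4316, 0.1585]
tool_rot: [0.003, -0.055, 0.998, 0.003]
contact_force: [-0.7, 0.5, 0.4]
gripper_width: 0.998
t 13.53 pos [465.9 431.6 158.5] yaw 96.26 tilt [0.3 0.4] F [-0.7  0.5  0.4] w 85.2
tool shift in current axes [  58.6 -691.4    4.2] in goal axes [  54.3 -691.7    8.5] turn [0.3 0.4 0.4]
```

```bash
python3 -m crank '[[[0.005,-0.058,0],[0,0,0],0.0854],[[0.005,-0.06,0],[0,0,0.4],0.0854],[[0.005,-0.06,0],[0,0,0],0.0854],[[0.005,-0.06,0],[0,0,0],0.0854],[[0.005,-0.06,0],[0,0,0],0.0854],[[0.005,-0.06,0],[0,0,0],0.0854],[[0.005,-0.06,0],[0,0,0],0.0854],[[0.005,-0.06,0],[0,0,0],0.0854],[[0.005,-0.06,0],[0,0,0],0.0854],[[0.005,-0.06,0],[0,0,0],0.0854]]'; python3 -m crank '[[[0.005,-0.06,0],[0,0,0],0.0854],[[0,-0.032,0.01],[0,0,0],0.0854],[[0,0,0],[0,0,0],0.0854]]';  python3 g.py 483 -262 59.5 95.9
python3 - <<'E'
from h import *
snap("e"); crop("e","top",125,160,200,130,4,"pics/e1.png")
E
```

```text
t: 14.78
eef_pos: [0.4763, -0.172, 0.1535]
tool_rot: [0.0, -0.052, 0.999, 0.0]
contact_force: [1.4, -0.2, 1.7]
gripper_width: 1.001
t: 15.15
eef_pos: [0.4799, -0.2651, 0.1428]
tool_rot: [-0.001, -0.05, 0.999, -0.0]
contact_force: [-1.4, 0.6, -0.5]
gripper_width: 0.998
t 15.15 pos [ 479.9 -265.1  142.8] yaw 95.7 tilt [-0.1 -0. ] F [-1.4  0.6 -0.5] w 85.3
tool shift in current axes [-3.6  2.9 83.3] in goal axes [-3.4  2.8 83.3] turn [-0.  -0.1 -0.2]
```

View pics/e1.png

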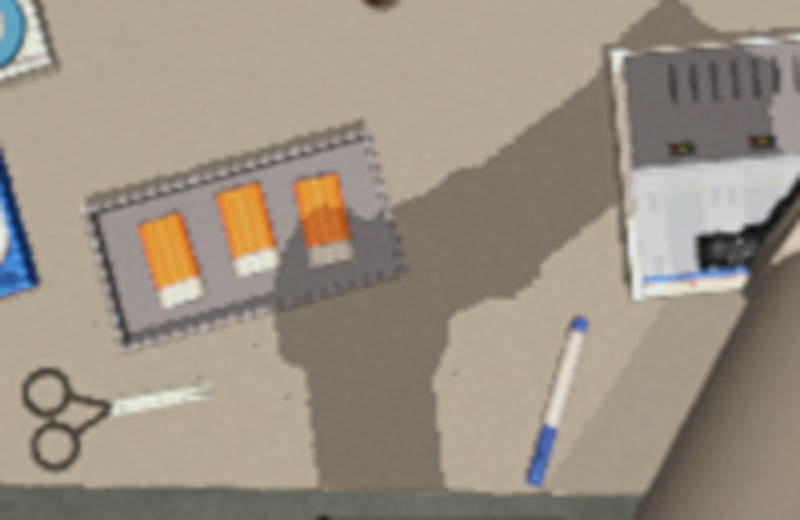

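```bash
cat > cells.py <<'E'
from m import *
import sys
def cells(tag):
  for n in("top","scene"):
    im,W=cloud(tag,n); K,E=load(tag,n)[2:]
    hsv=cv2.cvtColor(im,cv2.COLOR_RGB2HSV)
    reg=(abs(W[...,0]-.48)<.11)&(abs(W[...,1]-.145)<.15)&(W[...,2]<.05)
    m=((hsv[...,0]>=5)&(hsv[...,0]<=18)&(hsv[...,1]>140)&(hsv[...,2]>70)&reg).astype(np.uint8)
    k,l,st,_=cv2.connectedComponentsWithStats(m)
    for i in range(1,k):
        if st[i][4]<25: continue
        v,u=np.nonzero(l==i); zm=np.median(W[l==i][:,2])
        P=np.array([ray(tag,n,a,b,.021)[:2] for a,b in zip(u,v)])
        print(n,st[i][4],"z",zm.round(4),rect(P))
    P=W[(abs(W[...,0]-.48)<.12)&(abs(W[...,1]-.145)<.16)&(W[...,2]>.028)&(W[...,2]<.045)]
    print("tray",rect(P[:,:2]))
    # robust tray: rays of corners
cells(sys.argv[1])
E
python3 cells.py d; echo; python3 cells.py e
python3 -m crank '[[[-0.0035,0.003,0.03],[0,0,0],0.0854],[[0,0,0.03],[0,0,0],0.05],[[0,0,0.02],[0,0,0],0.05],[[0,0,0.003],[0,0,0],0.05],[[0,0,0],[0,0,0],0.05]]'; python3 g.py 483 -262 59.5 95.9
```

```text
tray (array([490.1602, 107.1302]), [115.34432983398438, 148.50840759277344], np.float32(16.838272))
scene 118 z 0.0181 (array([469.2325, 195.5462]), [41.395267486572266, 58.812625885009766], np.float32(-70.505554))
scene 125 z 0.0182 (array([491.9265, 135.5662]), [41.00939178466797, 60.59321212768555], np.float32(-72.584))
scene 136 z 0.0181 (array([502.5895,  77.2438]), [42.176151275634766, 55.31409454345703], np.float32(-78.826584))
tray (array([476.6707, 140.4524]), [118.28529357910156, 229.41612243652344], np.float32(18.61567))

top 173 z 0.0192 (array([503.9768,  86.7698]), [33.967185974121094, 49.87680435180664], np.float32(-77.2307))
top 173 z 0.0193 (array([495.8077, 145.5551]), [33.73018264770508, 49.634429931640625], np.float32(-74.339714))
top 177 z 0.0198 (array([471.126 , 204.8986]), [34.25398635864258, 49.07524871826172], np.float32(-70.53103))
tray (array([478.9583, 145.8708]), [116.4261703491211, 228.85043334960938], np.float32(16.795113))
scene 115 z 0.0183 (array([469.4484, 194.9491]), [41.23945617675781, 58.80546188354492], np.float32(-70.52863))
scene 123 z 0.018 (array([492.1194, 135.4108]), [40.31653594970703, 61.714752197265625], np.float32(-71.33448))
scene 133 z 0.0184 (array([502.4964,  77.2689]), [40.57168960571289, 56.692073822021484], np.float32(-76.496864))
tray (array([472.5122, 166.8126]), [120.09217071533203, 282.54632568359375], np.float32(16.839584))
t: 15.88
eef_pos: [0.4848, -0.2582, 0.0609]
tool_rot: [0.0, -0.052, 0.999, 0.0]
contact_force: [-0.8, -0.2, 0.9]
gripper_width: 0.585
t 15.88 pos [ 484.8 -258.2   60.9] yaw 96.01 tilt [0. 0.] F [-0.8 -0.2  0.9] w 50.0
tool shift in current axes [ 2.2 -3.6  1.4] in goal axes [ 2.2 -3.6  1.4] turn [0.  0.  0.1]
```

```bash
python3 -m crank '[[[0,-0.0025,0.0005],[0,0,0],0.05],[[0,0,0],[0,0,0],0.0],[[0,0,0],[0,0,0],0.0],[[0,0,0],[0,0,0],0.0],[[0,0,0],[0,0,0],0.0],[[0,0,0],[0,0,0],0.0]]' 40; python3 g.py 483 -262 59.5 95.9
```

```text
t: 16.62
eef_pos: [0.4849, -0.2622, 0.0603]
tool_rot: [0.001, -0.051, 0.999, -0.0]
contact_force: [-0.1, -1.9, 6.4]
gripper_width: 0.155
t 16.62 pos [ 484.9 -262.2   60.3] yaw 95.9 tilt [ 0.1 -0. ] F [-0.1 -1.9  6.4] w 13.2
tool shift in current axes [1.9 0.4 0.8] in goal axes [1.9 0.4 0.8] turn [-0.1  0.1  0. ]
```

```bash
python3 -m crank '[[[-0.005,0,0],[0,0,0],0.0],[[-0.01,0,0],[0,0,0],0.0],[[-0.015,0,0],[0,0,0],0.0],[[-0.015,0,0],[0,0,0],0.0],[[-0.015,0,0],[0,0,0],0.0],[[-0.01,0,0],[0,0,0],0.0],[[-0.005,0,0],[0,0,0],0.0],[[0,0,0],[0,0,0],0.0]]'; python3 g.py 483 -262 59.5 95.9
```

```text
t: 17.62
eef_pos: [0.5604, -0.2542, 0.0604]
tool_rot: [0.001, -0.052, 0.999, -0.001]
contact_force: [1.5, -1.9, 4.1]
gripper_width: 0.15
t 17.62 pos [ 560.4 -254.2   60.4] yaw 95.93 tilt [ 0.1 -0.1] F [ 1.5 -1.9  4.1] w 12.8
tool shift in current axes [77.8  0.2  0.7] in goal axes [77.8  0.2  0.9] turn [-0.1  0.1  0. ]
```

```bash
python3 -m crank '[[[-0.003,0,0],[0,0,0],0.0],[[-0.002,0,0],[0,0,0],0.0],[[-0.002,0,0],[0,0,0],0.0],[[0,0,0],[0,0,0],0.0]]'; python3 g.py 483 -262 59.5 95.9
```

```text
t: 18.12
eef_pos: [0.5664, -0.2536, 0.0604]
tool_rot: [0.0, -0.051, 0.999, -0.0]
contact_force: [-0.0, -0.9, 5.5]
gripper_width: 0.15
t 18.12 pos [ 566.4 -253.6   60.4] yaw 95.9 tilt [ 0.1 -0. ] F [-0.  -0.9  5.5] w 12.8
tool shift in current axes [83.8  0.2  0.8] in goal axes [83.8  0.2  0.9] turn [-0.  0. -0.]
```

Try further, to the stop.

```bash
python3 -m crank '[[[-0.003,0,0],[0,0,0],0.0],[[-0.002,0,0],[0,0,0],0.0],[[0,0,0],[0,0,0],0.0]]'; python3 g.py 483 -262 59.5 95.9;python3 -m crank '[[[0,0,0],[0,0,0],0.05],[[0,0,0],[0,0,0],0.05],[[0,0,-0.03],[0,0,0],0.05],[[0,0,-0.05],[0,0,0],0.05],[[0,0,-0.02],[0,0,0],0.05],[[-0.01,0.06,0],[0,0,0],0.05],[[-0.01,0.06,0],[0,0,0],0.05],[[-0.01,0.06,0],[0,0,0],0.05],[[-0.01,0.06,0],[0,0,0],0.05],[[0,0,0],[0,0,0],0.05]]'
python3 - <<'E'
from h import *
snap("f"); crop("f","top",200,130,200,140,4,"pics/f1.png")
crop("f","scene",210,190,160,120,5,"pics/f2.png")
E
```

```text
t: 18.5
eef_pos: [0.5669, -0.2535, 0.0603]
tool_rot: [-0.003, -0.051, 0.999, 0.001]
contact_force: [-12.8, -0.5, 19.0]
gripper_width: 0.148
t 18.5 pos [ 566.9 -253.5   60.3] yaw 95.81 tilt [-0.4  0.1] F [-12.8  -0.5  19. ] w 12.7
tool shift in current axes [84.3  0.1  1.4] in goal axes [84.3  0.2  0.8] turn [ 0.1 -0.4 -0.1]
t: 19.75
eef_pos: [0.586, -0.0019, 0.1587]
tool_rot: [-0.001, -0.057, 0.998, 0.002]
contact_force: [-0.6, -1.1, 0.5]
gripper_width: 0.586
```

View pics/f1.png

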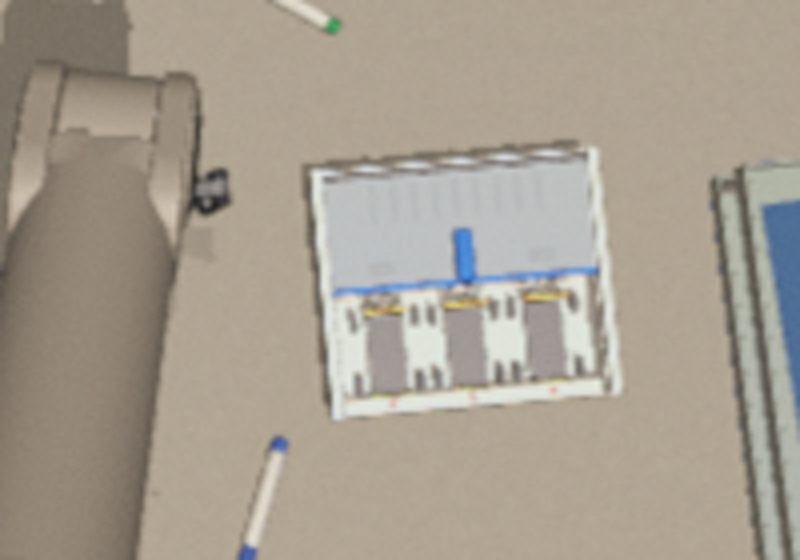

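View pics/f2.png

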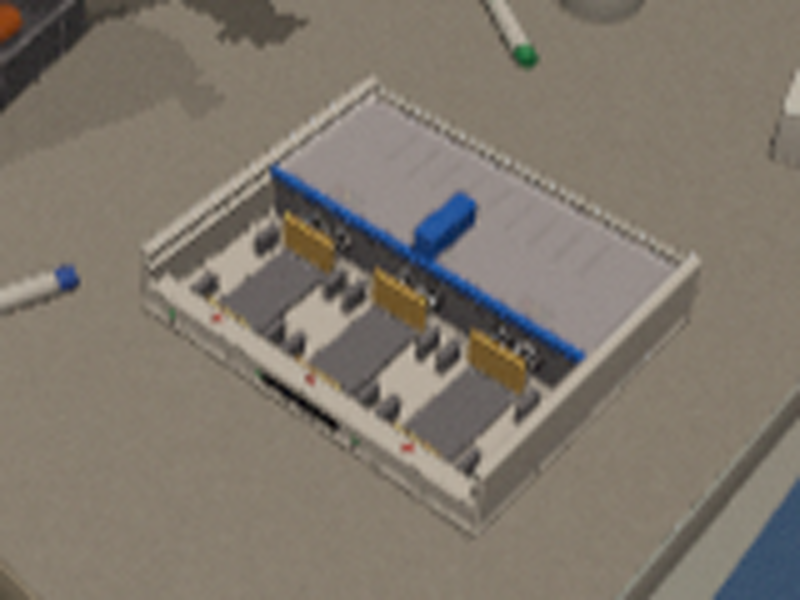

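```bash
python3 - <<'E'
from m import *
tag="e"
im,W=cloud(tag,"top"); hsv=cv2.cvtColor(im,cv2.COLOR_RGB2HSV)
crop(tag,"top",145,185,90,70,8,"pics/e3.png")
# full-cell: orange comps axis by PCA, tray outline by PCA of rim rays
E
python3 g.py 495 84 90 102.8
```

```text
t 19.85 pos [585.7  -8.7 159.1] yaw 96.06 tilt [-0.1 -0. ] F [ 0.2 -0.9 -0.2] w 50.5
tool shift in current axes [ 80.3 101.7  69.2] in goal axes [ 67.9 110.5  69.1] turn [ 0.  -0.1 -6.7]
```

View pics/e3.png

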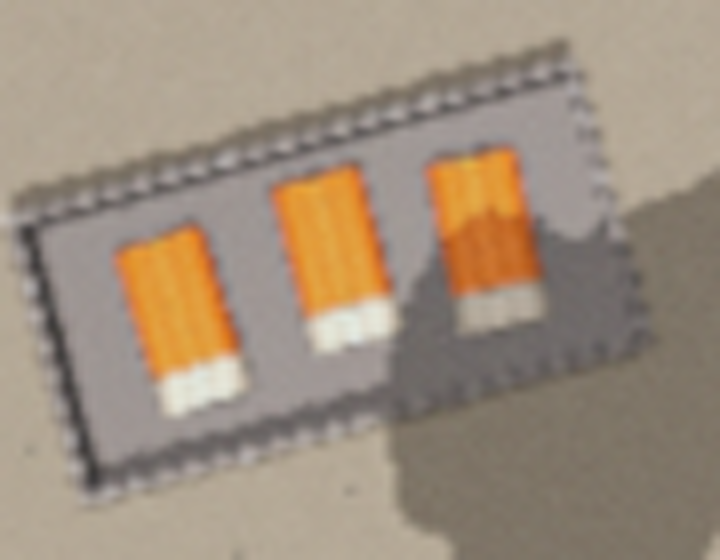

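Run:
```python
from h import *
np.set_printoptions(precision=1,suppress=True)
def p(X,Y,z): return ray("e","top",145+(X+.5)/8-.5,185+(Y+.5)/8-.5,z)[:2]*1000
for nm,c,z in(("c0",[(427,163),(517,148),(462,332),(543,315)],.021),("c1",[(272,185),(358,168),(312,352),(398,332)],.021),("c2",[(117,247),(203,226),(167,415),(243,390)],.021),("tray",[(18,218),(572,65),(95,494),(650,338)],.036)):
    q=np.array([p(a,b,z) for a,b in c]); m=(q[0]+q[1]-q[2]-q[3])/2
    print(nm,q.mean(0),"len",np.linalg.norm(m),"w",np.linalg.norm((q[0]+q[2]-q[1]-q[3])/2),"yaw",np.degrees(np.arctan2(m[1],m[0])),"yaw by y",np.degrees(np.arctan2(*(( (q[0]+q[2]-q[1]-q[3])/2)*[-1,1]))))
```

```text
c0 [496.8  85.2] len 66.18503585984841 w 33.639159192008066 yaw 11.70114120728096 yaw by y 11.566003228197928
c1 [488.1 144. ] len 66.02741131114493 w 33.976093375639586 yaw 15.16535799726569 yaw by y 13.113778007583857
c2 [463.9 202.3] len 66.61385953103162 w 32.43601083127975 yaw 16.923857463222664 yaw by y 16.83372233449967
tray [480.4 142. ] len 109.47190215694381 w 219.89099803510763 yaw 17.34177178967713 yaw by y 16.554961154353585
```

```bash
python3 -m crank '[[[0.025,0.034,0.02],[0,0,-3],0.05],[[0.025,0.034,0.02],[0,0,-3],0.046],[[0.018,0.038,0.02],[0,0,0],0.046],[[0,0,0],[0,0,0],0.046]]';python3 g.py 496.5 84.5 60 102
```

```text
t: 20.35
eef_pos: [0.4993, 0.0853, 0.0981]
tool_rot: [-0.002, -0.105, 0.994, -0.0]
contact_force: [-0.0, -0.4, 0.5]
gripper_width: 0.54
t 20.35 pos [499.3  85.3  98.1] yaw 102.03 tilt [-0.3 -0. ] F [-0.  -0.4  0.5] w 46.2
tool shift in current axes [ 2.7 -0.2 38.1] in goal axes [ 2.9 -0.2 38.1] turn [ 0.  -0.3  0. ]
```

```bash
python3 -m crank '[[[0.003,0,0.02],[0,0,0],0.046],[[0,0,0.02],[0,0,0],0.046],[[0,0,0.02],[0,0,0],0.046],[[0,0,0.01],[0,0,0],0.046],[[0,0,0.006],[0,0,0],0.046],[[0,0,0],[0,0,0],0.046]]';python3 g.py 496.5 84.5 20 102
```

```text
t: 21.1
eef_pos: [0.4997, 0.0836, 0.0239]
tool_rot: [0.0, -0.103, 0.995, -0.0]
contact_force: [-0.7, 0.5, 0.5]
gripper_width: 0.535
t 21.1 pos [499.7  83.6  23.9] yaw 101.87 tilt [ 0. -0.] F [-0.7  0.5  0.5] w 45.7
tool shift in current axes [2.9 1.5 3.9] in goal axes [2.9 1.5 3.9] turn [-0.   0.  -0.1]
```

```bash
python3 -m crank '[[[0.003,0.001,0.003],[0,0,0],0.046],[[0,0,0],[0,0,0],0.046],[[0,0,0],[0,0,0],0.0],[[0,0,0],[0,0,0],0.0],[[0,0,0],[0,0,0],0.0],[[0,0,0],[0,0,0],0.0]]' 50;python3 g.py 496.5 84.5 20 102
python3 - <<'E'
from h import *
snap("g"); crop("g","scene",140,140,130,100,6,"pics/g2.png")
E
```

```text
t: 21.85
eef_pos: [0.4963, 0.0846, 0.0213]
tool_rot: [0.0, -0.104, 0.995, 0.0]
contact_force: [-1.8, -0.1, 6.0]
gripper_width: 0.408
t 21.85 pos [496.3  84.6  21.3] yaw 101.93 tilt [0. 0.] F [-1.8 -0.1  6. ] w 34.8
tool shift in current axes [-0.2 -0.2  1.3] in goal axes [-0.2 -0.2  1.3] turn [ 0.   0.  -0.1]
```

View pics/g2.png

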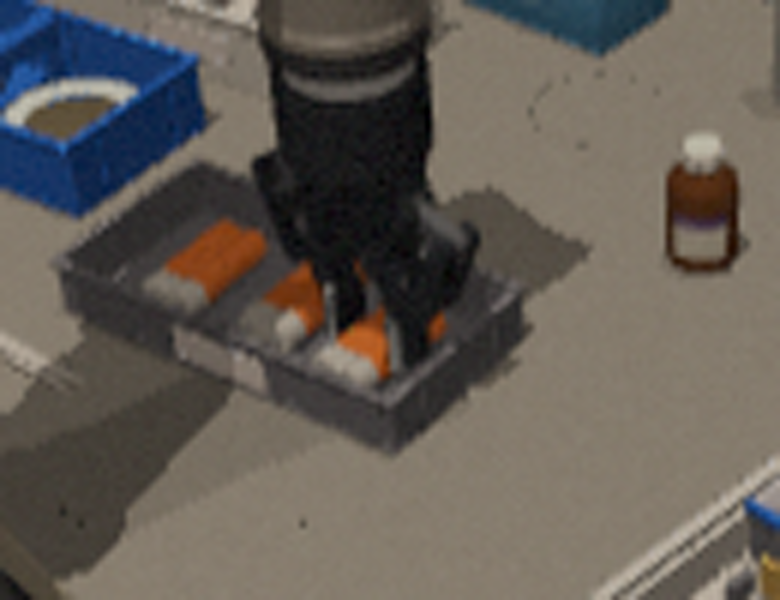

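```bash
python3 -m crank '[[[0,0,-0.005],[0,0,0],0.0],[[0,0,-0.015],[0,0,0],0.0],[[0,0,-0.03],[0,0,0],0.0],[[0,0,-0.03],[0,0,0],0.0],[[0,0,0],[0,0,0],0.0]]' 80;python3 - <<'E'
from h import *
np.set_printoptions(precision=1,suppress=True,linewidth=180)
yaw=np.radians(5.95); c,s=np.cos(yaw),np.sin(yaw)
for n,C in(("scene",(.5446,-.2556)),("top",(.5455,-.2526))):
    im,W=cloud("f",n); dx,dy=W[...,0]-C[0],W[...,1]-C[1]; a=(c*dx+s*dy)*1000; b=(-s*dx+c*dy)*1000; z=W[...,2]*1000
    for yb in(-62,0,62,31):
        print(n,yb,[ (int(x),float(np.round(np.nanmedian(z[(abs(a-x)<2.5)&(abs(b-yb)<14)]),1))) for x in range(-97,10,5)])
    hsv=cv2.cvtColor(im,cv2.COLOR_RGB2HSV)
    g=(hsv[...,0]>15)&(hsv[...,0]<32)&(hsv[...,1]>120)&(abs(a)<40)&(abs(b)<100)
    k,l,st,_=cv2.connectedComponentsWithStats(g.astype(np.uint8))
    for i in range(1,k):
        if st[i][4]>8: print("gold",st[i][4],"x",a[l==i].mean(),"y",(b[l==i].min()+b[l==i].max())/2,"z",z[l==i].max())
E
python3 g.py
```

```text
t: 22.58
eef_pos: [0.498, 0.0849, 0.1035]
tool_rot: [0.003, -0.104, 0.995, 0.001]
contact_force: [1.0, -0.1, -1.3]
gripper_width: 0.393
scene -62 [(-97, 0.4), (-92, 10.0), (-87, 20.4), (-82, 20.4), (-77, 20.0), (-72, 11.4), (-67, 10.3), (-62, 10.2), (-57, 10.9), (-52, 10.6), (-47, 11.2), (-42, 11.0), (-37, 11.2), (-32, 11.6), (-27, 10.8), (-22, 10.9), (-17, 22.9), (-12, 31.0), (-7, 27.3), (-2, 32.5), (3, 30.2), (8, 40.7)]
scene 0 [(-97, -0.3), (-92, 13.4), (-87, 21.2), (-82, 20.4), (-77, 21.1), (-72, 11.0), (-67, 11.4), (-62, 11.1), (-57, 10.9), (-52, 11.0), (-47, 11.2), (-42, 11.3), (-37, 11.0), (-32, 10.6), (-27, 10.7), (-22, 10.3), (-17, 22.3), (-12, 12.6), (-7, 27.1), (-2, 36.3), (3, 37.7), (8, 52.5)]
scene 62 [(-97, -2.7), (-92, 10.0), (-87, 20.8), (-82, 20.8), (-77, 18.8), (-72, 10.6), (-67, 10.9), (-62, 10.7), (-57, 10.3), (-52, 10.7), (-47, 10.7), (-42, 10.6), (-37, 11.0), (-32, 10.5), (-27, 11.7), (-22, 11.2), (-17, 23.4), (-12, 5.3), (-7, 26.4), (-2, 31.6), (3, 28.8), (8, 41.4)]
scene 31 [(-97, -0.8), (-92, 10.7), (-87, 21.1), (-82, 20.6), (-77, 20.5), (-72, 18.1), (-67, 17
[... 916 characters left out ...]
, 9.1), (-7, 13.2), (-2, 39.0), (3, 51.2), (8, 55.4)]
top 62 [(-97, 0.9), (-92, 21.9), (-87, 21.1), (-82, 21.4), (-77, 13.3), (-72, 13.3), (-67, 12.7), (-62, 11.6), (-57, 11.5), (-52, 11.0), (-47, 11.6), (-42, 11.2), (-37, 10.9), (-32, 11.7), (-27, 11.0), (-22, 12.8), (-17, 33.7), (-12, 17.9), (-7, 16.4), (-2, 32.2), (3, 42.6), (8, 41.1)]
top 31 [(-97, 1.7), (-92, 19.9), (-87, 23.3), (-82, 20.4), (-77, 13.1), (-72, 18.3), (-67, 9.9), (-62, 6.7), (-57, 5.7), (-52, 8.0), (-47, 7.1), (-42, 5.3), (-37, 7.5), (-32, 4.5), (-27, 9.2), (-22, 13.5), (-17, 14.1), (-12, 4.5), (-7, 5.1), (-2, 23.1), (3, 44.1), (8, 42.2)]
t 22.57 pos [498.   84.9 103.5] yaw 101.92 tilt [0.3 0.1] F [ 1.  -0.1 -1.3] w 33.6
```

```bash
python3 -m crank '[[[0,-0.02,0],[0,0,3],0.0],[[0,0,0],[0,0,3],0.0]]'; python3 g.py 495.7 -323 70 95.95
```

```text
t: 22.82
eef_pos: [0.5, 0.0618, 0.1001]
tool_rot: [-0.001, -0.048, 0.999, -0.001]
contact_force: [-0.8, 0.9, -1.2]
gripper_width: 0.397
t 22.82 pos [500.   61.8 100.1] yaw 95.54 tilt [-0.1 -0.1] F [-0.8  0.9 -1.2] w 33.9
tool shift in current axes [  41.4 -382.6   30.8] in goal axes [  44.2 -382.3   30.1] turn [-0.1 -0.1 -0.4]
```

```bash
python3 -m crank '[[[0.003,-0.03,0],[0,0,-0.4],0.0],[[0.006,-0.055,0],[0,0,0],0.0],[[0.006,-0.055,0],[0,0,0],0.0],[[0.006,-0.055,0],[0,0,0],0.0],[[0.006,-0.055,0],[0,0,0],0.0],[[0.006,-0.055,0],[0,0,0],0.0],[[0.006,-0.045,0],[0,0,0],0.0],[[0.005,-0.032,0],[0,0,0],0.0],[[0,0,0],[0,0,0],0.0]]'; python3 g.py 495.7 -323 70 95.95
```

```text
t: 23.95
eef_pos: [0.4957, -0.3243, 0.0998]
tool_rot: [-0.001, -0.051, 0.999, -0.001]
contact_force: [-0.3, 0.6, -0.9]
gripper_width: 0.395
t 23.95 pos [ 495.7 -324.3   99.8] yaw 95.86 tilt [-0.1 -0.1] F [-0.3  0.6 -0.9] w 33.7
tool shift in current axes [-0.2  1.3 29.8] in goal axes [-0.2  1.3 29.8] turn [-0.1 -0.1 -0.1]
```

```bash
python3 -m crank '[[[0,0.001,0.02],[0,0,0],0.0],[[0,0,0.02],[0,0,0],0.0],[[0,0,0.01],[0,0,0],0.0],[[0,0,0],[0,0,0],0.0]]'; python3 g.py 495.7 -323 43 95.95;  python3 - <<'E'
from h import *
snap("i"); crop("i","scene",210,180,160,120,5,"pics/i2.png");crop("i","top",265,150,100,90,7,"pics/i1.png")
E
```

```text
t: 24.45
eef_pos: [0.4977, -0.3181, 0.0497]
tool_rot: [-0.001, -0.055, 0.998, 0.001]
contact_force: [0.3, -0.3, -1.1]
gripper_width: 0.395
t 24.45 pos [ 497.7 -318.1   49.7] yaw 96.32 tilt [-0.1  0.1] F [ 0.3 -0.3 -1.1] w 33.7
tool shift in current axes [ 2.5 -4.7  6.7] in goal axes [ 2.5 -4.7  6.7] turn [ 0.1 -0.1  0.4]
```

View pics/i2.png

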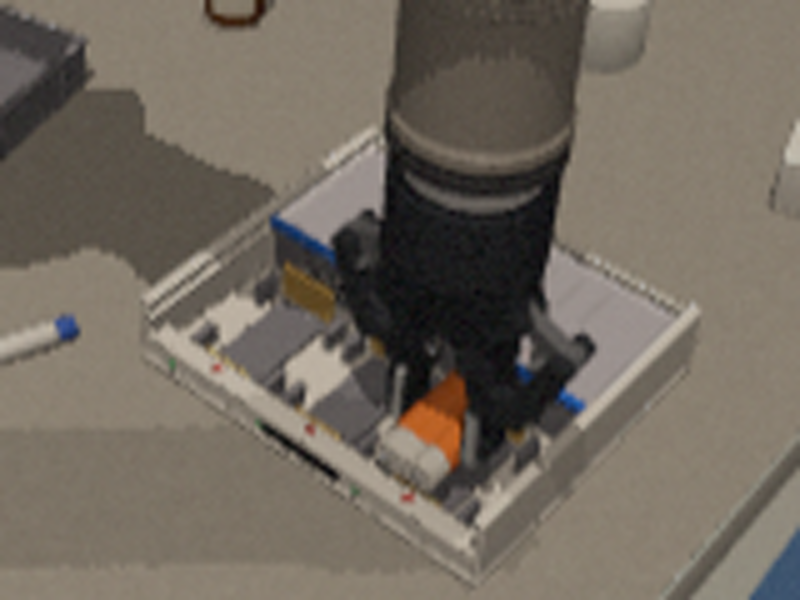

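View pics/i1.png

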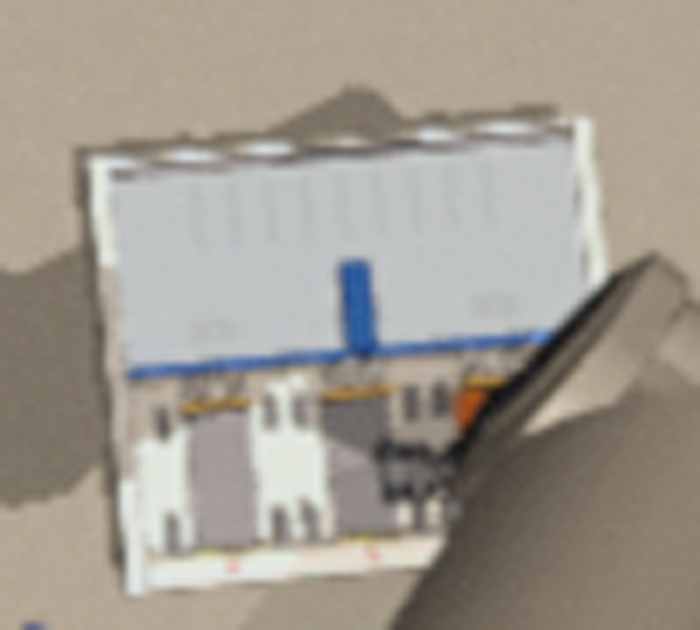

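```bash
python3 -m crank '[[[0.0025,-0.0045,0],[0,0,0.3],0.0],[[0,0,0.003],[0,0,0],0.0],[[0,0,0.002],[0,0,0],0.0],[[0,0,0],[0,0,0],0.0],[[0,0,0],[0,0,0],0.0]]'; python3 g.py 495.7 -323 43 95.95
```

```text
t: 25.18
eef_pos: [0.4964, -0.3233, 0.0457]
tool_rot: [-0.0, -0.053, 0.999, 0.0]
contact_force: [0.6, 0.2, -1.1]
gripper_width: 0.393
t 25.18 pos [ 496.4 -323.3   45.7] yaw 96.03 tilt [-0.  0.] F [ 0.6  0.2 -1.1] w 33.6
tool shift in current axes [0.7 0.3 2.7] in goal axes [0.7 0.3 2.7] turn [ 0.  -0.   0.1]
```

```bash
python3 -m crank '[[[0,0,0.0025],[0,0,0],0.0],[[-0.002,0,0],[0,0,0],0.0],[[-0.002,0,0],[0,0,0],0.0],[[0,0,0],[0,0,0],0.0]]'; python3 g.py;  python3 -m crank '[[[-0.002,0,0],[0,0,0],0.0],[[0,0,0],[0,0,0],0.0]]'; python3 g.py; python3 -m crank '[[[-0.002,0,0],[0,0,0],0.0],[[0,0,0],[0,0,0],0.0]]'; python3 g.py
```

```text
t: 25.68
eef_pos: [0.5007, -0.3229, 0.0433]
tool_rot: [0.0, -0.053, 0.999, -0.0]
contact_force: [-0.1, 0.1, -1.0]
gripper_width: 0.395
t 25.68 pos [ 500.7 -322.9   43.3] yaw 96.04 tilt [ 0. -0.] F [-0.1  0.1 -1. ] w 33.7
t: 25.92
eef_pos: [0.5015, -0.3229, 0.0431]
tool_rot: [-0.001, -0.052, 0.999, 0.0]
contact_force: [-2.6, 0.0, -0.4]
gripper_width: 0.394
t 25.93 pos [ 501.5 -322.9   43.1] yaw 95.99 tilt [-0.1  0. ] F [-2.6  0.  -0.4] w 33.6
t: 26.18
eef_pos: [0.5036, -0.3227, 0.0431]
tool_rot: [-0.001, -0.052, 0.999, 0.0]
contact_force: [-4.7, -0.1, 0.8]
gripper_width: 0.393
t 26.18 pos [ 503.6 -322.7   43.1] yaw 96.0 tilt [-0.1  0. ] F [-4.7 -0.1  0.8] w 33.6
```

```bash
python3 -m crank '[[[-0.002,0,0],[0,0,0],0.0],[[-0.002,0,0],[0,0,0],0.0],[[-0.002,0,0],[0,0,0],0.0],[[-0.001,0,0],[0,0,0],0.0],[[0,0,0],[0,0,0],0.0]]'; python3 g.py;python3 - <<'E'
from h import *
snap("j"); crop("j","scene",250,210,100,80,8,"pics/j2.png")
E
```

```text
t: 26.8
eef_pos: [0.5094, -0.322, 0.0429]
tool_rot: [-0.002, -0.052, 0.999, 0.0]
contact_force: [-8.0, -1.0, 2.3]
gripper_width: 0.394
t 26.8 pos [ 509.4 -322.    42.9] yaw 95.96 tilt [-0.2  0. ] F [-8.  -1.   2.3] w 33.7
```

View pics/j2.png

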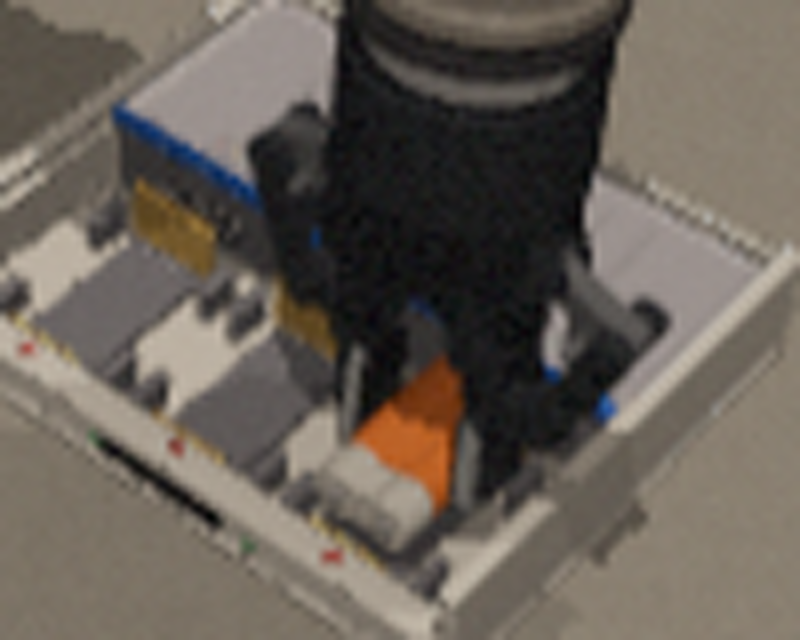

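```bash
python3 -m crank '[[[-0.0015,0,0],[0,0,0],0.0],[[0,0,0.003],[0,0,0],0.0],[[0,0,0.003],[0,0,0],0.0],[[0,0,0],[0,0,0],0.0]]'; python3 g.py;  python3 -m crank '[[[0,0,0.002],[0,0,0],0.0],[[0,0,0.002],[0,0,0],0.0],[[0,0,0],[0,0,0],0.0]]'; python3 g.py
```

```text
t: 27.4
eef_pos: [0.5103, -0.3221, 0.0365]
tool_rot: [-0.002, -0.052, 0.999, 0.0]
contact_force: [-8.1, -1.4, -0.0]
gripper_width: 0.396
t 27.4 pos [ 510.3 -322.1   36.5] yaw 95.93 tilt [-0.2  0. ] F [-8.1 -1.4 -0. ] w 33.8
t: 27.78
eef_pos: [0.5104, -0.322, 0.0326]
tool_rot: [-0.002, -0.052, 0.999, 0.0]
contact_force: [-8.2, -1.4, 0.3]
gripper_width: 0.392
t 27.77 pos [ 510.4 -322.    32.6] yaw 95.94 tilt [-0.2  0. ] F [-8.2 -1.4  0.3] w 33.5
```

```bash
python3 -m crank '[[[0,0,0.002],[0,0,0],0.0],[[0,0,0.001],[0,0,0],0.0],[[0,0,0],[0,0,0],0.0]]'; python3 g.py
```

```text
t: 28.15
eef_pos: [0.5105, -0.322, 0.0305]
tool_rot: [-0.002, -0.052, 0.999, 0.001]
contact_force: [-10.3, 1.6, 9.4]
gripper_width: 0.398
t 28.15 pos [ 510.5 -322.    30.5] yaw 95.94 tilt [-0.2  0.1] F [-10.3   1.6   9.4] w 34.0
```

```bash
python3 -m crank '[[[0.002,0,0],[0,0,0],0.0],[[0.001,0,0],[0,0,0],0.0],[[0,0,0],[0,0,0],0.0],[[0,0,0],[0,0,0],0.046],[[0,0,0],[0,0,0],0.046],[[0,0,0],[0,0,0],0.046],[[0,0,-0.015],[0,0,0],0.046],[[0,0,-0.03],[0,0,0],0.046],[[0,0,-0.03],[0,0,0],0.046],[[0,0,0],[0,0,0],0.046]]'; python3 g.py 487.5 143.5 100 105
python3 - <<'E'
from h import *
snap("k"); crop("k","scene",250,210,100,80,8,"pics/k2.png")
E
```

```text
t: 29.4
eef_pos: [0.5117, -0.3232, 0.1087]
tool_rot: [0.003, -0.052, 0.999, -0.001]
contact_force: [0.4, 1.0, -0.7]
gripper_width: 0.538
t 29.4 pos [ 511.7 -323.2  108.7] yaw 96.01 tilt [ 0.3 -0.1] F [ 0.4  1.  -0.7] w 45.9
tool shift in current axes [-24.8 466.6   7.4] in goal axes [-97.4 457.    8.7] turn [-0.2  0.3 -9. ]
```

View pics/k2.png

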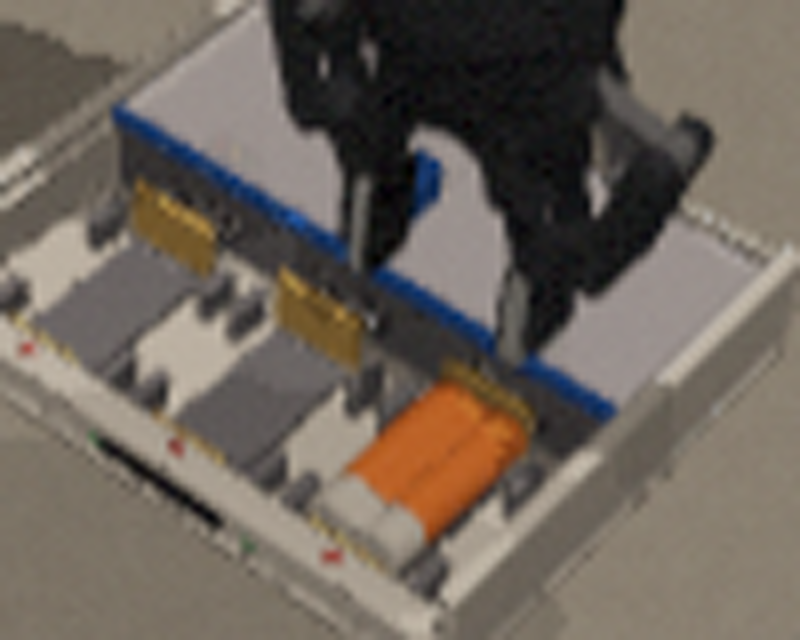

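```bash
python3 -m crank '[[[-0.003,0.058,0],[0,0,0],0.046],[[-0.003,0.058,0],[0,0,0],0.046],[[-0.003,0.058,0],[0,0,0],0.046],[[-0.003,0.058,0],[0,0,0],0.046],[[-0.003,0.058,0],[0,0,0],0.046],[[-0.003,0.058,0],[0,0,0],0.046],[[-0.003,0.058,0],[0,0,0],0.046],[[-0.003,0.058,0],[0,0,0],0.046],[[0,0,0.01],[0,0,-4.5],0.046],[[0,0,0],[0,0,-4.5],0.046]]'; python3 -m crank '[[[0,0,0],[0,0,0],0.046]]'; python3 g.py 488 143.5 60 105
```

```text
t: 30.75
eef_pos: [0.4835, 0.1429, 0.0938]
tool_rot: [-0.001, -0.133, 0.991, -0.0]
contact_force: [-0.1, 0.5, -0.0]
gripper_width: 0.543
t: 30.88
eef_pos: [0.4843, 0.1419, 0.0945]
tool_rot: [-0.001, -0.13, 0.991, -0.0]
contact_force: [0.1, 0.6, -0.0]
gripper_width: 0.538
t 30.88 pos [484.3 141.9  94.5] yaw 105.0 tilt [-0.1 -0. ] F [ 0.1  0.6 -0. ] w 45.9
tool shift in current axes [-4.   0.6 34.5] in goal axes [-4.   0.6 34.5] turn [-0.  -0.1 -0. ]
```

```bash
python3 -m crank '[[[-0.004,0.001,0.02],[0,0,0],0.046],[[0,0,0.02],[0,0,0],0.046],[[0,0,0.02],[0,0,0],0.046],[[0,0,0.01],[0,0,0],0.046],[[0,0,0.002],[0,0,0],0.046],[[0,0,0],[0,0,0],0.046]]';python3 g.py 488 143.5 21 105
```

```text
t: 31.62
eef_pos: [0.4889, 0.144, 0.0236]
tool_rot: [0.0, -0.13, 0.991, 0.0]
contact_force: [-0.4, 0.3, 0.3]
gripper_width: 0.541
t 31.62 pos [488.9 144.   23.6] yaw 104.98 tilt [0. 0.] F [-0.4  0.3  0.3] w 46.2
tool shift in current axes [ 1.  -0.3  2.6] in goal axes [ 1.  -0.3  2.6] turn [ 0.  0. -0.]
```

```bash
python3 -m crank '[[[0.001,0,0.0025],[0,0,0],0.046],[[0,0,0],[0,0,0],0.046],[[0,0,0],[0,0,0],0.0],[[0,0,0],[0,0,0],0.0],[[0,0,0],[0,0,0],0.0],[[0,0,0],[0,0,0],0.0]]' 80;python3 g.py 488 143.5 21 105
python3 - <<'E'
from h import *
snap("l"); crop("l","scene",140,140,130,100,6,"pics/l2.png")
E
```

```text
t: 32.38
eef_pos: [0.4878, 0.1438, 0.0215]
tool_rot: [0.0, -0.131, 0.991, 0.0]
contact_force: [-2.0, -0.3, 7.7]
gripper_width: 0.395
t 32.38 pos [487.8 143.8  21.5] yaw 105.02 tilt [0. 0.] F [-2.  -0.3  7.7] w 33.7
tool shift in current axes [-0.1 -0.4  0.5] in goal axes [-0.1 -0.4  0.5] turn [0. 0. 0.]
```

View pics/l2.png

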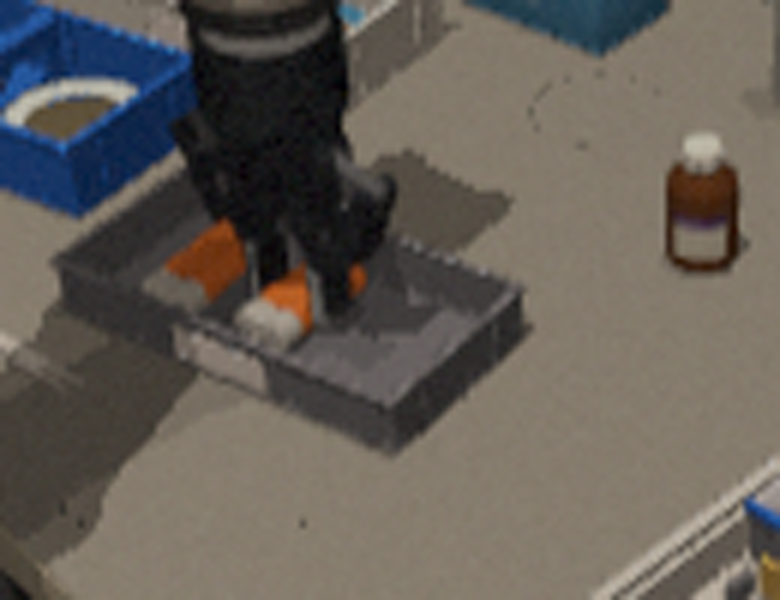

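```bash
python3 -m crank '[[[0,0,-0.005],[0,0,0],0.0],[[0,0,-0.015],[0,0,0],0.0],[[0,0,-0.03],[0,0,0],0.0],[[0,0,-0.03],[0,0,0],0.0],[[0,0,0],[0,0,4.5],0.0],[[0,0,0],[0,0,4.5],0.0],[[0,0,0],[0,0,0],0.0]]' 80;python3 g.py 488.8 -261.8 70 95.95
```

```text
t: 33.35
eef_pos: [0.4877, 0.1439, 0.1016]
tool_rot: [0.0, -0.053, 0.999, 0.0]
contact_force: [1.3, 0.3, -1.2]
gripper_width: 0.392
t 33.35 pos [487.7 143.9 101.6] yaw 96.07 tilt [0. 0.] F [ 1.3  0.3 -1.2] w 33.5
tool shift in current axes [  41.8 -403.5   31.5] in goal axes [  41.  -403.6   31.6] turn [0.  0.  0.1]
```

```bash
python3 -m crank '[[[0.003,-0.0285,0],[0,0,0],0.0],[[0.0057,-0.055,0],[0,0,0],0.0],[[0.0057,-0.055,0],[0,0,0],0.0],[[0.0057,-0.055,0],[0,0,0],0.0],[[0.0057,-0.055,0],[0,0,0],0.0],[[0.0057,-0.055,0],[0,0,0],0.0],[[0.0057,-0.055,0],[0,0,0],0.0],[[0.0045,-0.045,0],[0,0,0],0.0],[[0,0,0],[0,0,0],0.0],[[0,0,0],[0,0,0],0.0]]'; python3 g.py 488.8 -261.8 55 95.95
```

```text
t: 34.6
eef_pos: [0.4883, -0.2613, 0.1008]
tool_rot: [-0.0, -0.053, 0.999, 0.0]
contact_force: [0.1, 0.9, -0.8]
gripper_width: 0.397
t 34.6 pos [ 488.3 -261.3  100.8] yaw 96.07 tilt [-0.  0.] F [ 0.1  0.9 -0.8] w 33.9
tool shift in current axes [-0.4 -0.6 45.8] in goal axes [-0.4 -0.5 45.8] turn [ 0.  -0.   0.1]
```

```bash
python3 -m crank '[[[0,-0.0005,0.02],[0,0,0],0.0],[[0,0,0.02],[0,0,0],0.0],[[0,0,0.01],[0,0,0],0.0],[[0,0,0.005],[0,0,0],0.0],[[0,0,0.002],[0,0,0],0.0],[[0,0,0],[0,0,0],0.0],[[0,0,0],[0,0,0],0.0]]'; python3 g.py 488.8 -261.8 43.2 95.95;  python3 - <<'E'
from h import *
snap("n"); crop("n","scene",250,210,100,80,8,"pics/n2.png")
E
```

```text
t: 35.48
eef_pos: [0.4888, -0.2626, 0.0442]
tool_rot: [0.0, -0.052, 0.999, -0.0]
contact_force: [0.5, -0.1, -1.4]
gripper_width: 0.397
t 35.48 pos [ 488.8 -262.6   44.2] yaw 96.02 tilt [ 0. -0.] F [ 0.5 -0.1 -1.4] w 33.9
tool shift in current axes [-0.1  0.8  1. ] in goal axes [-0.1  0.8  1. ] turn [-0.   0.   0.1]
```

View pics/n2.png

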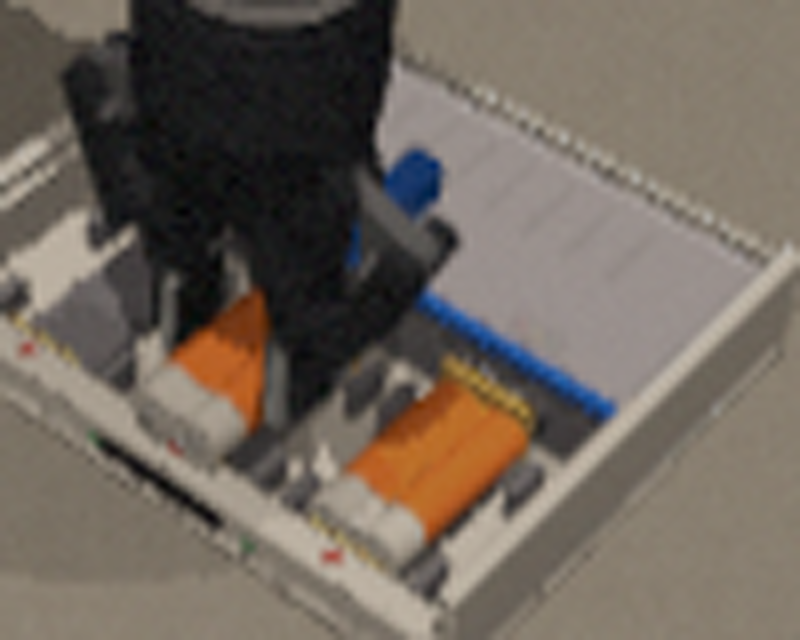

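```bash
python3 -m crank '[[[-0.002,0.0005,0.001],[0,0,0],0.0],[[-0.002,0,0],[0,0,0],0.0],[[-0.002,0,0],[0,0,0],0.0],[[-0.002,0,0],[0,0,0],0.0],[[0,0,0],[0,0,0],0.0]]'; python3 g.py;  python3 -m crank '[[[-0.002,0,0],[0,0,0],0.0],[[-0.002,0,0],[0,0,0],0.0],[[0,0,0],[0,0,0],0.0]]'; python3 g.py
```

```text
t: 36.2
eef_pos: [0.4955, -0.2611, 0.0425]
tool_rot: [-0.001, -0.052, 0.999, 0.0]
contact_force: [-4.3, 0.0, 0.8]
gripper_width: 0.398
t 36.2 pos [ 495.5 -261.1   42.5] yaw 95.99 tilt [-0.1  0. ] F [-4.3  0.   0.8] w 34.0
t: 36.58
eef_pos: [0.4995, -0.2607, 0.0425]
tool_rot: [-0.001, -0.052, 0.999, 0.0]
contact_force: [-6.3, 0.0, 1.5]
gripper_width: 0.402
t 36.58 pos [ 499.5 -260.7   42.5] yaw 96.0 tilt [-0.1  0. ] F [-6.3  0.   1.5] w 34.3
```

```bash
python3 -m crank '[[[-0.002,0,0],[0,0,0],0.0],[[-0.002,0,0],[0,0,0],0.0],[[0,0,0],[0,0,0],0.0]]'; python3 g.py;  python3 -m crank '[[[0,0,0.003],[0,0,0],0.0],[[0,0,0.003],[0,0,0],0.0],[[0,0,0],[0,0,0],0.0]]'; python3 g.py
```

```text
t: 36.95
eef_pos: [0.5026, -0.2604, 0.0423]
tool_rot: [-0.002, -0.052, 0.999, 0.0]
contact_force: [-7.4, -0.3, 1.0]
gripper_width: 0.393
t 36.95 pos [ 502.6 -260.4   42.3] yaw 95.97 tilt [-0.2  0. ] F [-7.4 -0.3  1. ] w 33.5
t: 37.33
eef_pos: [0.5022, -0.2605, 0.0361]
tool_rot: [-0.002, -0.052, 0.999, 0.0]
contact_force: [-6.4, -1.9, 0.1]
gripper_width: 0.394
t 37.33 pos [ 502.2 -260.5   36.1] yaw 95.95 tilt [-0.2  0. ] F [-6.4 -1.9  0.1] w 33.7
```

Run:
```python
from h import *
snap("o"); crop("o","scene",250,210,100,80,8,"pics/o2.png")
```

```text
(no output)
```

View pics/o2.png

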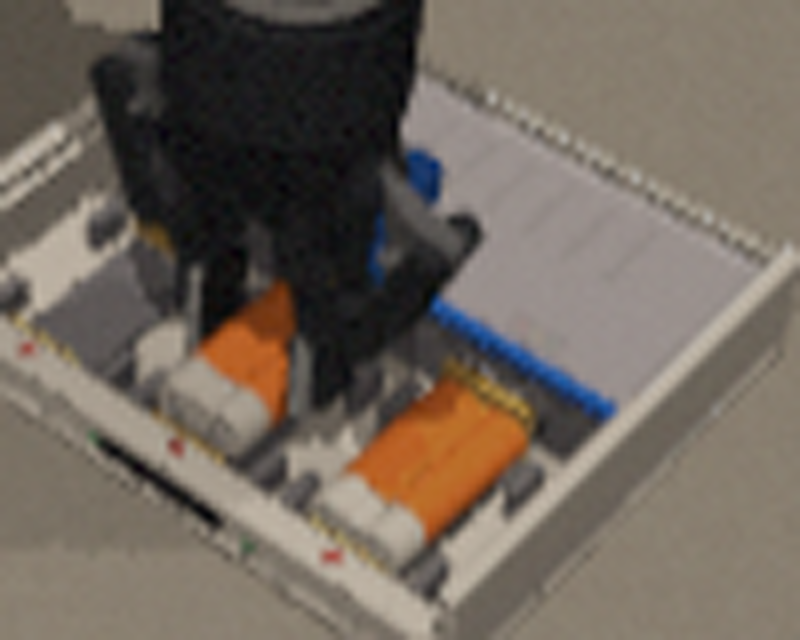

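```bash
python3 -m crank '[[[0,0,0.002],[0,0,0],0.0],[[0,0,0.002],[0,0,0],0.0],[[0,0,0],[0,0,0],0.0]]'; python3 g.py;  python3 -m crank '[[[0,0,0.001],[0,0,0],0.0],[[0,0,0.001],[0,0,0],0.0],[[0,0,0],[0,0,0],0.0]]'; python3 g.py
```

```text
t: 37.8
eef_pos: [0.5023, -0.2605, 0.0321]
tool_rot: [-0.002, -0.052, 0.999, 0.0]
contact_force: [-7.2, -0.6, -0.2]
gripper_width: 0.397
t 37.8 pos [ 502.3 -260.5   32.1] yaw 95.95 tilt [-0.2  0. ] F [-7.2 -0.6 -0.2] w 33.9
t: 38.17
eef_pos: [0.5024, -0.2605, 0.0305]
tool_rot: [-0.002, -0.052, 0.999, 0.0]
contact_force: [-8.0, -1.0, 3.3]
gripper_width: 0.392
t 38.17 pos [ 502.4 -260.5   30.5] yaw 95.95 tilt [-0.2  0. ] F [-8.  -1.   3.3] w 33.5
```

```bash
python3 -m crank '[[[0.001,0,0.0005],[0,0,0],0.0],[[0.001,0,0],[0,0,0],0.0],[[0,0,0],[0,0,0],0.0],[[0,0,0],[0,0,0],0.045],[[0,0,0],[0,0,0],0.045],[[0,0,0],[0,0,0],0.045],[[0,0,-0.015],[0,0,0],0.045],[[0,0,-0.03],[0,0,0],0.046],[[0,0,-0.03],[0,0,0],0.046],[[0,0,0],[0,0,0],0.046]]'; python3 g.py 463.5 202 100 107.5
python3 - <<'E'
from h import *
snap("p"); crop("p","scene",250,210,100,80,8,"pics/p2.png")
E
```

```text
t: 39.42
eef_pos: [0.5043, -0.2614, 0.1085]
tool_rot: [0.003, -0.052, 0.999, -0.001]
contact_force: [0.5, 0.7, 0.5]
gripper_width: 0.542
t 39.42 pos [ 504.3 -261.4  108.5] yaw 96.01 tilt [ 0.3 -0.1] F [0.5 0.7 0.5] w 46.3
tool shift in current axes [ -7.9 465.1   7.4] in goal axes [-100.4  454.2    8.5] turn [ -0.2   0.3 -11.5]
```

View pics/p2.png

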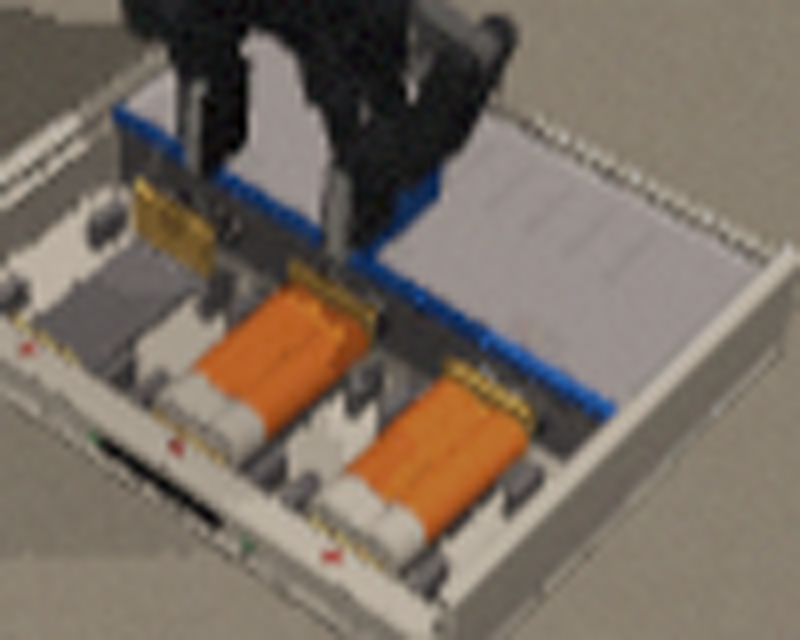

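```bash
python3 -m crank '[[[-0.001,0.058,0],[0,0,0],0.046],[[-0.001,0.058,0],[0,0,0],0.046],[[-0.001,0.058,0],[0,0,0],0.046],[[-0.001,0.058,0],[0,0,0],0.046],[[-0.001,0.058,0],[0,0,0],0.046],[[-0.001,0.058,0],[0,0,0],0.046],[[-0.001,0.058,0],[0,0,0],0.046],[[-0.001,0.058,0],[0,0,0],0.046],[[0,0,0.01],[0,0,-6],0.046],[[0,0,0],[0,0,-5.5],0.046]]'; python3 -m crank '[[[0,0,0],[0,0,0],0.046],[[0,0,0],[0,0,0],0.046]]'; python3 g.py 463.5 202 60 107.5
```

```text
t: 40.78
eef_pos: [0.4602, 0.2026, 0.0938]
tool_rot: [-0.001, -0.155, 0.988, -0.001]
contact_force: [0.2, -0.8, 0.3]
gripper_width: 0.54
t: 41.02
eef_pos: [0.4616, 0.2015, 0.095]
tool_rot: [-0.0, -0.151, 0.989, -0.0]
contact_force: [-0.7, 0.3, -0.2]
gripper_width: 0.536
t 41.02 pos [461.6 201.5  95. ] yaw 107.38 tilt [-0. -0.] F [-0.7  0.3 -0.2] w 45.8
tool shift in current axes [-2.  -0.1 35. ] in goal axes [-2.  -0.1 35. ] turn [-0.  -0.  -0.1]
```

```bash
python3 -m crank '[[[-0.002,0,0.02],[0,0,0],0.046],[[0,0,0.02],[0,0,0],0.046],[[0,0,0.02],[0,0,0],0.046],[[0,0,0.01],[0,0,0],0.046],[[0,0,0.0035],[0,0,0],0.046],[[0,0,0],[0,0,0],0.046],[[0,0,0],[0,0,0],0.046]]';python3 g.py 463.5 202 21.5 107.5
```

```text
t: 41.9
eef_pos: [0.464, 0.2027, 0.0224]
tool_rot: [0.001, -0.152, 0.988, 0.0]
contact_force: [0.2, -0.3, 0.9]
gripper_width: 0.539
t 41.9 pos [464.  202.7  22.4] yaw 107.51 tilt [0.1 0. ] F [ 0.2 -0.3  0.9] w 46.0
tool shift in current axes [ 0.7 -0.5  0.9] in goal axes [ 0.7 -0.5  0.9] turn [0.  0.1 0. ]
```

```bash
python3 -m crank '[[[0,-0.0005,0.001],[0,0,0],0.046],[[0,0,0],[0,0,0],0.0],[[0,0,0],[0,0,0],0.0],[[0,0,0],[0,0,0],0.0],[[0,0,0],[0,0,0],0.0]]' 90;python3 g.py; python3 -m crank '[[[0,0,-0.005],[0,0,0],0.0],[[0,0,-0.015],[0,0,0],0.0],[[0,0,-0.03],[0,0,0],0.0],[[0,0,-0.03],[0,0,0],0.0],[[0,0,0],[0,0,6],0.0],[[0,0,0],[0,0,5.5],0.0],[[0,0,0],[0,0,0],0.0],[[0,0,0],[0,0,0],0.0]]' ;python3 g.py 482 -200.7 70 95.95;  python3 - <<'E'
from h import *
snap("q"); crop("q","scene",140,120,130,100,6,"pics/q2.png")
E
```

```text
t: 42.52
eef_pos: [0.464, 0.2021, 0.0216]
tool_rot: [0.0, -0.152, 0.988, 0.0]
contact_force: [-1.7, 0.0, 8.3]
gripper_width: 0.391
t 42.52 pos [464.  202.1  21.6] yaw 107.52 tilt [0. 0.] F [-1.7  0.   8.3] w 33.4
t: 43.52
eef_pos: [0.4637, 0.202, 0.1011]
tool_rot: [0.0, -0.053, 0.999, 0.0]
contact_force: [0.8, -0.0, -1.4]
gripper_width: 0.394
t 43.52 pos [463.7 202.  101.1] yaw 96.13 tilt [0. 0.] F [ 0.8 -0.  -1.4] w 33.6
tool shift in current axes [  24.9 -402.4   31. ] in goal axes [  23.6 -402.5   31.1] turn [0.  0.  0.2]
```

View pics/q2.png

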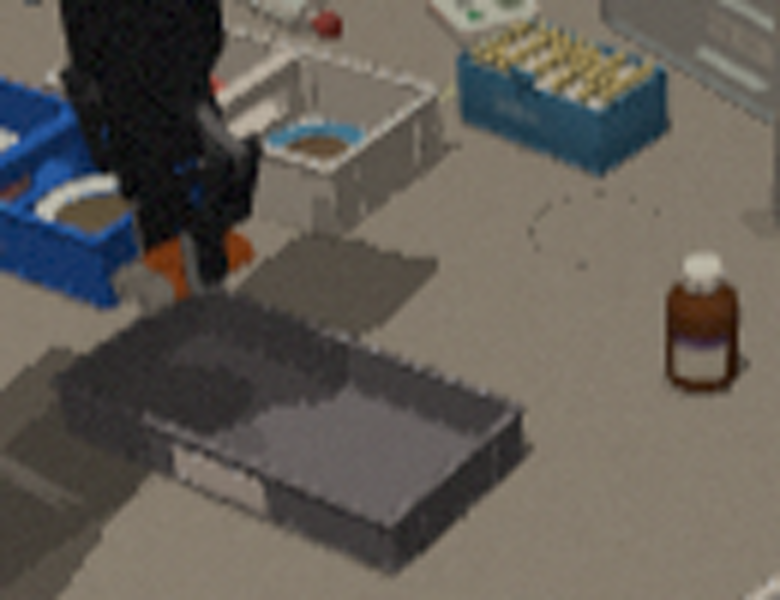

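```bash
python3 -m crank '[[[0.002,-0.027,0],[0,0,0.1],0.0],[[0.0034,-0.055,0],[0,0,0],0.0],[[0.0034,-0.055,0],[0,0,0],0.0],[[0.0034,-0.055,0],[0,0,0],0.0],[[0.0034,-0.055,0],[0,0,0],0.0],[[0.0034,-0.055,0],[0,0,0],0.0],[[0.0034,-0.055,0],[0,0,0],0.0],[[0.0015,-0.045,0],[0,0,0],0.0],[[0,0,0],[0,0,0],0.0],[[0,0,0],[0,0,0],0.0]]'; python3 g.py 481.6 -200.2 55 95.95
```

```text
t: 44.88
eef_pos: [0.4813, -0.1999, 0.1005]
tool_rot: [-0.0, -0.052, 0.999, 0.0]
contact_force: [-1.3, 0.2, -0.4]
gripper_width: 0.394
t 44.88 pos [ 481.3 -199.9  100.5] yaw 95.93 tilt [-0.  0.] F [-1.3  0.2 -0.4] w 33.6
tool shift in current axes [-0.3 -0.4 45.5] in goal axes [-0.3 -0.4 45.5] turn [ 0. -0. -0.]
```

```bash
python3 -m crank '[[[0,0,0.02],[0,0,0],0.0],[[0,0,0.02],[0,0,0],0.0],[[0,0,0.01],[0,0,0],0.0],[[0,0,0.005],[0,0,0],0.0],[[0,0,0.0025],[0,0,0],0.0],[[0,0,0],[0,0,0],0.0],[[0,0,0],[0,0,0],0.0]]'; python3 g.py 481.6 -200.2 43.2 95.95;  python3 - <<'E'
from h import *
snap("r"); crop("r","scene",230,210,100,80,8,"pics/r2.png")
E
```

```text
t: 45.75
eef_pos: [0.4818, -0.2005, 0.0437]
tool_rot: [0.0, -0.052, 0.999, -0.0]
contact_force: [-0.3, -0.2, -0.3]
gripper_width: 0.392
t 45.75 pos [ 481.8 -200.5   43.7] yaw 95.91 tilt [ 0. -0.] F [-0.3 -0.2 -0.3] w 33.5
tool shift in current axes [0.2 0.3 0.5] in goal axes [0.2 0.3 0.5] turn [-0.  0. -0.]
```

View pics/r2.png

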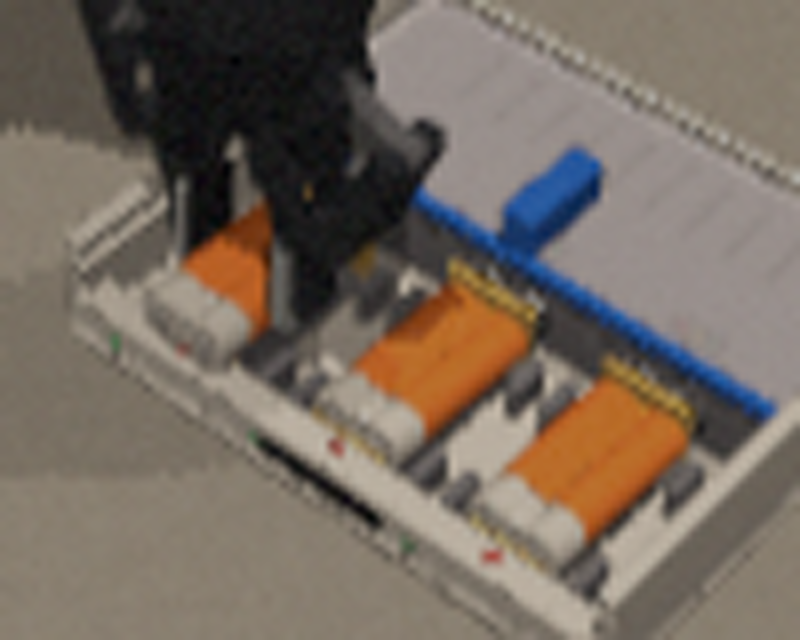

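```bash
python3 -m crank '[[[-0.002,0,0.001],[0,0,0],0.0],[[-0.002,0,0],[0,0,0],0.0],[[-0.002,0,0],[0,0,0],0.0],[[-0.002,0,0],[0,0,0],0.0],[[0,0,0],[0,0,0],0.0]]'; python3 g.py;  python3 -m crank '[[[-0.002,0,0],[0,0,0],0.0],[[-0.002,0,0],[0,0,0],0.0],[[0,0,0],[0,0,0],0.0]]'; python3 g.py
```

```text
t: 46.48
eef_pos: [0.489, -0.1995, 0.0421]
tool_rot: [-0.0, -0.052, 0.999, 0.0]
contact_force: [-1.2, -0.3, -0.1]
gripper_width: 0.395
t 46.48 pos [ 489.  -199.5   42.1] yaw 95.91 tilt [-0.1  0. ] F [-1.2 -0.3 -0.1] w 33.7
t: 46.85
eef_pos: [0.4926, -0.1991, 0.0421]
tool_rot: [-0.001, -0.051, 0.999, 0.0]
contact_force: [-5.7, -0.7, 1.6]
gripper_width: 0.398
t 46.85 pos [ 492.6 -199.1   42.1] yaw 95.9 tilt [-0.1  0. ] F [-5.7 -0.7  1.6] w 34.0
```

```bash
python3 -m crank '[[[-0.002,0,0],[0,0,0],0.0],[[-0.002,0,0],[0,0,0],0.0],[[-0.0015,0,0],[0,0,0],0.0],[[0,0,0],[0,0,0],0.0]]'; python3 g.py;  python3 -m crank '[[[0,0,0.003],[0,0,0],0.0],[[0,0,0.003],[0,0,0],0.0],[[0,0,0],[0,0,0],0.0]]'; python3 g.py
```

```text
t: 47.35
eef_pos: [0.4969, -0.1987, 0.0418]
tool_rot: [-0.002, -0.051, 0.999, 0.0]
contact_force: [-7.3, -0.6, 2.0]
gripper_width: 0.394
t 47.35 pos [ 496.9 -198.7   41.8] yaw 95.86 tilt [-0.2  0. ] F [-7.3 -0.6  2. ] w 33.6
t: 47.72
eef_pos: [0.4965, -0.1988, 0.0355]
tool_rot: [-0.002, -0.051, 0.999, 0.0]
contact_force: [-7.7, -1.2, 0.4]
gripper_width: 0.397
t 47.73 pos [ 496.5 -198.8   35.5] yaw 95.85 tilt [-0.2  0. ] F [-7.7 -1.2  0.4] w 33.9
```

```bash
python3 -m crank '[[[-0.001,0,0.002],[0,0,0],0.0],[[0,0,0.002],[0,0,0],0.0],[[0,0,0],[0,0,0],0.0]]'; python3 g.py;  python3 -m crank '[[[0,0,0.001],[0,0,0],0.0],[[0,0,0.0005],[0,0,0],0.0],[[0,0,0],[0,0,0],0.0]]'; python3 g.py
```

```text
t: 48.1
eef_pos: [0.4973, -0.1986, 0.0315]
tool_rot: [-0.002, -0.051, 0.999, 0.0]
contact_force: [-7.8, -0.7, 0.5]
gripper_width: 0.39
t 48.1 pos [ 497.3 -198.6   31.5] yaw 95.85 tilt [-0.3  0. ] F [-7.8 -0.7  0.5] w 33.3
t: 48.48
eef_pos: [0.4974, -0.1986, 0.0306]
tool_rot: [-0.002, -0.051, 0.999, 0.001]
contact_force: [-10.0, -0.3, 7.3]
gripper_width: 0.399
t 48.48 pos [ 497.4 -198.6   30.6] yaw 95.85 tilt [-0.2  0.1] F [-10.   -0.3   7.3] w 34.1
```

Seated; release, rise, and move rearwards clear for a look.

```bash
python3 -m crank '[[[0.001,0,0],[0,0,0],0.0],[[0.001,0,0],[0,0,0],0.0],[[0,0,0],[0,0,0],0.045],[[0,0,0],[0,0,0],0.045],[[0,0,0],[0,0,0],0.045],[[0,0,-0.015],[0,0,0],0.045],[[0,0,-0.03],[0,0,0],0.045],[[0,0,-0.05],[0,0,0],0.045],[[-0.05,0,-0.02],[0,0,0],0.045],[[-0.05,0,0],[0,0,0],0.045]]'; python3 -m crank '[[[-0.01,0.05,0],[0,0,0],0.045],[[0,0.06,0],[0,0,0],0.045],[[0,0.06,0],[0,0,0],0.045],[[0,0,0],[0,0,0],0.045]]'
python3 - <<'E'
from h import *
snap("s"); crop("s","scene",230,200,110,90,7,"pics/s2.png");crop("s","top",270,160,95,80,7,"pics/s1.png")
np.set_printoptions(precision=1,suppress=True,linewidth=180)
yaw=np.radians(5.95); c,s=np.cos(yaw),np.sin(yaw)
for n,C in(("scene",(.5446,-.2556)),("top",(.5455,-.2526))):
    im,W=cloud("s",n); dx,dy=W[...,0]-C[0],W[...,1]-C[1]; a=(c*dx+s*dy)*1000; b=(-s*dx+c*dy)*1000; z=W[...,2]*1000
    for yb in(-62,0,62):
        print(n,yb,[ (int(x),float(np.round(np.nanmedian(z[(abs(a-x)<2.5)&(abs(b-yb)<12)]),1))) for x in range(-92,0,5)])
    hsv=cv2.cvtColor(im,cv2.COLOR_RGB2HSV)
    m=(hsv[...,0]>=5)&(hsv[...,0]<=14)&(hsv[...,1]>150)&(abs(a+46)<50)&(abs(b)<100)
    k,l,st,_=cv2.connectedComponentsWithStats(m.astype(np.uint8))
    for i in range(1,k):
        if st[i][4]>30: print("cell",st[i][4],"x",a[l==i].min(),a[l==i].max(),"y",np.median(b[l==i]),"z med",np.median(z[l==i]))
E
```

```text
t: 49.72
eef_pos: [0.6001, -0.1888, 0.15]
tool_rot: [0.003, -0.051, 0.999, -0.001]
contact_force: [-0.2, -0.4, -0.0]
gripper_width: 0.523
t: 50.22
eef_pos: [0.5898, -0.0111, 0.1465]
tool_rot: [0.0, -0.057, 0.998, 0.002]
contact_force: [0.4, -1.2, 0.3]
gripper_width: 0.527
scene -62 [(-92, 12.0), (-87, 20.5), (-82, 20.1), (-77, 23.9), (-72, 27.8), (-67, 28.1), (-62, 28.1), (-57, 28.1), (-52, 28.4), (-47, 27.8), (-42, 27.8), (-37, 27.6), (-32, 28.0), (-27, 28.2), (-22, 28.3), (-17, 27.8), (-12, 29.2), (-7, 32.3), (-2, 40.3)]
scene 0 [(-92, 10.8), (-87, 20.9), (-82, 20.9), (-77, 24.5), (-72, 28.5), (-67, 28.1), (-62, 28.2), (-57, 28.6), (-52, 28.7), (-47, 28.3), (-42, 27.7), (-37, 28.3), (-32, 28.2), (-27, 27.1), (-22, 28.8), (-17, 28.4), (-12, 28.5), (-7, 31.9), (-2, 39.6)]
scene 62 [(-92, 9.8), (-87, 19.6), (-82, 20.8), (-77, 25.8), (-72, 27.9), (-67, 28.1), (-62, 27.6), (-57, 28.5), (-52, 28.5), (-47, 28.4), (-42, 28.3), (-37, 27.2), (-32, 28.2), (-27, 28.1), (-22, 28.4), (-17, 28.8), (-12, 30.4), (-7, 30.8), (-2, 36.5)]
cell 201 x -63.10748492287539 -7.4957726821591235 y 57.50671966
[... 283 characters left out ...]
), (-72, 29.5), (-67, 29.0), (-62, 27.3), (-57, 28.8), (-52, 28.1), (-47, 28.0), (-42, 28.4), (-37, 25.5), (-32, 29.3), (-27, 29.8), (-22, 27.5), (-17, 28.5), (-12, 31.6), (-7, 26.2), (-2, 31.0)]
top 0 [(-92, 22.4), (-87, 20.9), (-82, 20.8), (-77, 27.1), (-72, 28.8), (-67, 30.2), (-62, 28.5), (-57, 27.2), (-52, 27.7), (-47, 27.1), (-42, 27.8), (-37, 29.3), (-32, 28.7), (-27, 26.1), (-22, 30.2), (-17, 26.6), (-12, 33.3), (-7, 27.1), (-2, 35.2)]
top 62 [(-92, 21.2), (-87, 22.6), (-82, 21.2), (-77, 30.2), (-72, 30.5), (-67, 30.4), (-62, 28.5), (-57, 29.1), (-52, 27.6), (-47, 31.1), (-42, 30.0), (-37, 28.7), (-32, 29.2), (-27, 29.7), (-22, 28.3), (-17, 29.6), (-12, 31.3), (-7, 27.6), (-2, 33.9)]
```

View pics/s2.png

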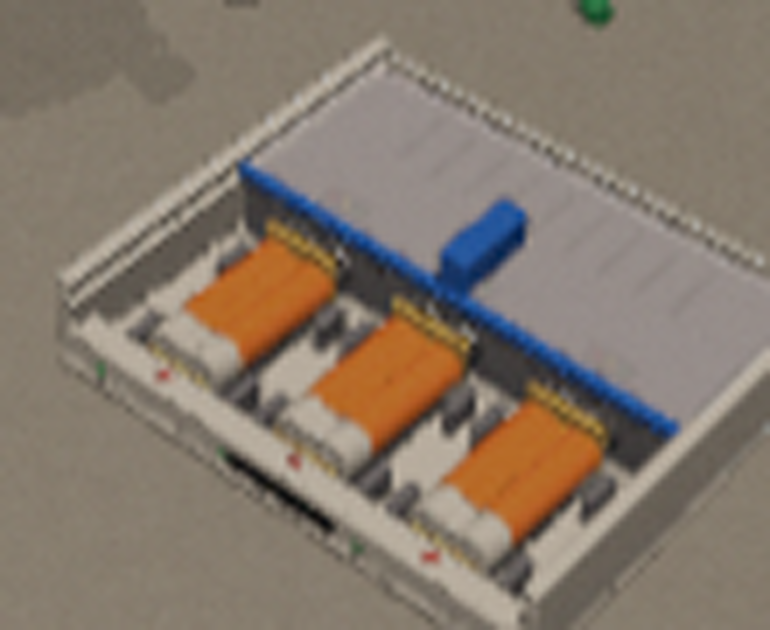

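View pics/s1.png

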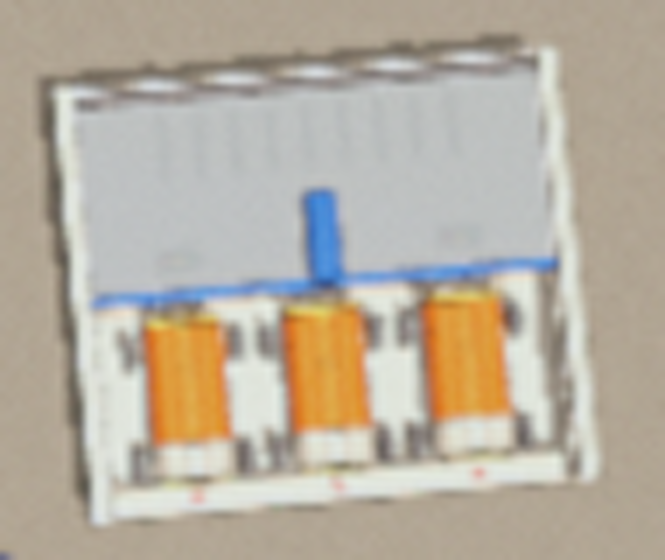

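```bash
python3 g.py 566.6 -253.6 120 95.95; python3 -m crank '[[[0.006,-0.06,0],[0,0,0.5],0.05],[[0.0,-0.06,0],[0,0,0],0.05],[[0.0,-0.06,0],[0,0,0],0.05],[[0.0,-0.06,0],[0,0,0],0.05],[[0,0,0.02],[0,0,0],0.05],[[0,0,0.01],[0,0,0],0.05],[[0,0,0],[0,0,0],0.05]]'; python3 g.py 566.6 -253.6 60.3 95.95
```

```text
t 50.33 pos [590.1 -17.6 146.8] yaw 96.03 tilt [ 0.1 -0. ] F [ 0.  -0.4 -0.1] w 44.9
tool shift in current axes [  48.1 -232.3   26.7] in goal axes [  47.8 -232.3   26.8] turn [-0.   0.1  0.1]
t: 51.2
eef_pos: [0.6064, -0.2562, 0.1147]
tool_rot: [-0.001, -0.048, 0.999, 0.001]
contact_force: [-0.4, 0.2, 0.1]
gripper_width: 0.582
t 51.2 pos [ 606.4 -256.2  114.7] yaw 95.49 tilt [-0.1  0.1] F [-0.4  0.2  0.1] w 49.7
tool shift in current axes [39.3  6.3 54.5] in goal axes [39.3  6.7 54.4] turn [ 0.1 -0.1 -0.5]
```

```bash
python3 -m crank '[[[0.02,0.0035,0],[0,0,-0.4],0.05],[[0.02,0.0035,0.02],[0,0,0],0.05],[[0,0,0.02],[0,0,0],0.05],[[0,0,0.011],[0,0,0],0.05],[[0,0,0.002],[0,0,0],0.05],[[0,0,0],[0,0,0],0.05],[[0,0,0],[0,0,0],0.05]]'; python3 g.py 566.6 -253.6 60.3 95.95
```

```text
t: 52.08
eef_pos: [0.5672, -0.2548, 0.0633]
tool_rot: [0.001, -0.051, 0.999, -0.0]
contact_force: [0.5, -0.6, -0.0]
gripper_width: 0.588
t 52.08 pos [ 567.2 -254.8   63.3] yaw 95.83 tilt [ 0.1 -0. ] F [ 0.5 -0.6 -0. ] w 50.2
tool shift in current axes [0.4 1.3 3. ] in goal axes [0.4 1.3 3. ] turn [-0.   0.1 -0.1]
```

```bash
python3 -m crank '[[[0,0.001,0.003],[0,0,0],0.05],[[0,0,0],[0,0,0],0.05],[[0,0,0],[0,0,0],0.0],[[0,0,0],[0,0,0],0.0],[[0,0,0],[0,0,0],0.0],[[0,0,0],[0,0,0],0.0],[[0,0,0],[0,0,0],0.0]]' 40; python3 g.py;  python3 -m crank '[[[0.005,0,0],[0,0,0],0.0],[[0.01,0,0],[0,0,0],0.0],[[0.015,0,0],[0,0,0],0.0],[[0.015,0,0],[0,0,0],0.0],[[0.015,0,0],[0,0,0],0.0],[[0.015,0,0],[0,0,0],0.0],[[0.007,0,0],[0,0,0],0.0],[[0.003,0,0],[0,0,0],0.0],[[0.002,0,0],[0,0,0],0.0],[[0,0,0],[0,0,0],0.0]]'; python3 g.py
```

```text
t: 52.95
eef_pos: [0.5664, -0.2536, 0.06]
tool_rot: [0.0, -0.051, 0.999, 0.0]
contact_force: [-1.1, 1.4, 4.2]
gripper_width: 0.148
t 52.95 pos [ 566.4 -253.6   60. ] yaw 95.83 tilt [0. 0.] F [-1.1  1.4  4.2] w 12.7
t: 54.2
eef_pos: [0.4798, -0.2628, 0.0599]
tool_rot: [-0.0, -0.051, 0.999, -0.0]
contact_force: [0.2, -1.2, 6.8]
gripper_width: 0.149
t 54.2 pos [ 479.8 -262.8   59.9] yaw 95.82 tilt [-0. -0.] F [ 0.2 -1.2  6.8] w 12.7
```

Moved 87 mm; push on to the stop.

```bash
python3 -m crank '[[[0.002,0,0],[0,0,0],0.0],[[0.002,0,0],[0,0,0],0.0],[[0,0,0],[0,0,0],0.0]]'; python3 g.py;  python3 -m crank '[[[0.002,0,0],[0,0,0],0.0],[[0,0,0],[0,0,0],0.0]]'; python3 g.py
```

```text
t: 54.58
eef_pos: [0.4768, -0.2631, 0.0599]
tool_rot: [0.001, -0.051, 0.999, -0.0]
contact_force: [4.6, -1.6, 2.6]
gripper_width: 0.154
t 54.58 pos [ 476.8 -263.1   59.9] yaw 95.83 tilt [ 0.1 -0. ] F [ 4.6 -1.6  2.6] w 13.1
t: 54.82
eef_pos: [0.4768, -0.2631, 0.06]
tool_rot: [0.002, -0.051, 0.999, -0.001]
contact_force: [10.0, -0.9, -3.6]
gripper_width: 0.15
t 54.83 pos [ 476.8 -263.1   60. ] yaw 95.89 tilt [ 0.3 -0.1] F [10.  -0.9 -3.6] w 12.8
```

```bash
python3 -m crank '[[[0,0,0],[0,0,0],0.05],[[0,0,0],[0,0,0],0.05],[[0,0,0],[0,0,0],0.05],[[0,0,-0.03],[0,0,0],0.05],[[0,0,-0.05],[0,0,0],0.0854],[[0,0,-0.02],[0,0,0],0.0854],[[0,0,0],[0,0,0],0.0854]]'; python3 g.py
python3 - <<'E'
from h import *
snap("t"); crop("t","top",60,130,240,140,3,"pics/t1.png"); crop("t","scene",100,80,240,190,3,"pics/t2.png")
E
```

```text
t: 55.7
eef_pos: [0.4745, -0.2635, 0.1611]
tool_rot: [0.001, -0.051, 0.999, -0.0]
contact_force: [-0.3, -0.5, 0.4]
gripper_width: 0.998
t 55.7 pos [ 474.5 -263.5  161.1] yaw 95.81 tilt [ 0.2 -0. ] F [-0.3 -0.5  0.4] w 85.2
```

View pics/t1.png

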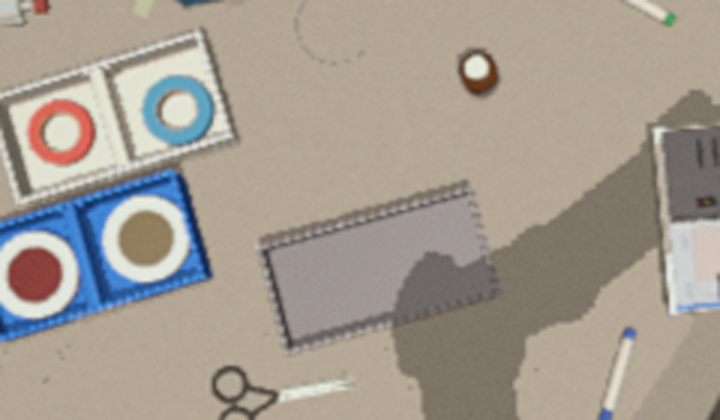

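View pics/t2.png

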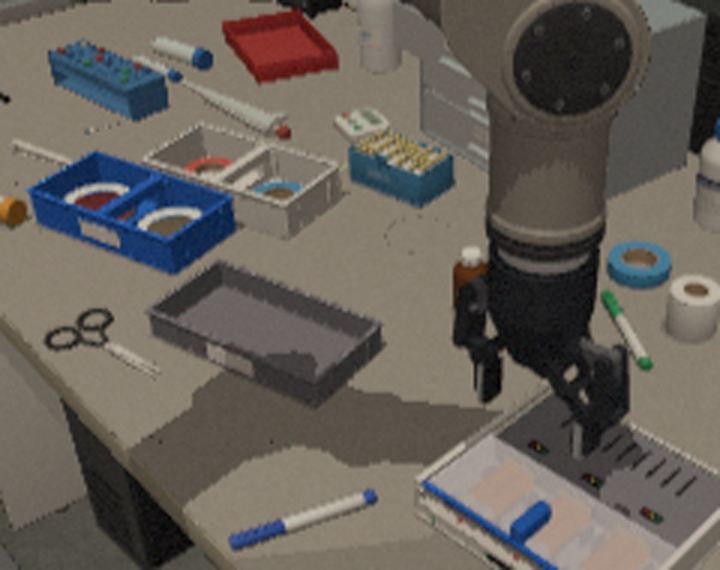

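```bash
cat > tote.py <<'E'
from m import *
import sys
def run(tag):
  for n in("top","scene"):
    im,W=cloud(tag,n); hsv=cv2.cvtColor(im,cv2.COLOR_RGB2HSV); z=W[...,2]; v,u=np.mgrid[:384,:512]
    K,E=load(tag,n)[2:]
    D=np.stack([(u-K[2])/K[0],(v-K[3])/K[1],np.ones(u.shape)],-1)@E[:3,:3].T; o=E[:3,3]
    def plane(h): return o[:2]+D[...,:2]*((h-o[2])/D[...,2])[...,None]
    blue=(hsv[...,0]>100)&(hsv[...,0]<125)&(hsv[...,1]>120)
    for nm,X,Y,h,m in(("blue",.465,.43,.05,blue),("white",.63,.42,.05,~blue&(hsv[...,1]<90)),("tray",.48,.145,.036,~blue)):
        w=(abs(W[...,0]-X)<.13)&(abs(W[...,1]-Y)<.17)&(abs(z-h)<.011)&m
        k,l,st,_=cv2.connectedComponentsWithStats(w.astype(np.uint8),connectivity=8)
        i=1+np.argmax(st[1:,4]); P=plane(h)[l==i]; Z=np.median(z[l==i])
        c,sz,a=rect(P); print(n,nm,"n",st[i][4],"z",Z.round(3),c,np.array(sz),a)
run(sys.argv[1])
E
python3 tote.py t; echo; python3 tote.py s
python3 - <<'E'
from h import *
crop("t","top",20,160,160,90,5,"pics/t3.png"); crop("t","top",135,180,100,75,8,"pics/t4.png")
E
```

```text
top blue n 573 z 0.049 [487.6686 443.1544] [116.0394 227.1938] 18.236336
top white n 645 z 0.049 [629.7192 422.3852] [116.6105 228.7971] 18.70185
top tray n 404 z 0.035 [479.0338 145.2252] [115.8982 227.7694] 16.711823
scene blue n 473 z 0.046 [483.5952 431.7538] [123.7508 236.1821] 18.365295
scene white n 437 z 0.046 [625.3628 410.4354] [125.6663 237.3245] 18.810593
scene tray n 506 z 0.033 [475.534  135.8402] [122.9047 233.5164] 16.64013

top blue n 571 z 0.049 [487.6686 443.1544] [116.0394 227.1938] 18.236336
top white n 648 z 0.049 [629.9468 422.0601] [116.3909 229.6024] 18.782135
top tray n 267 z 0.035 [472.9243 165.4994] [115.8588 185.3779] 16.674232
scene blue n 468 z 0.046 [483.5078 431.8018] [122.9596 236.1125] 18.110558
scene white n 429 z 0.046 [625.1905 410.9411] [125.6663 236.2561] 18.810593
scene tray n 506 z 0.033 [475.0756 135.7032] [123.8615 233.5164] 16.64013
```

View pics/t3.png

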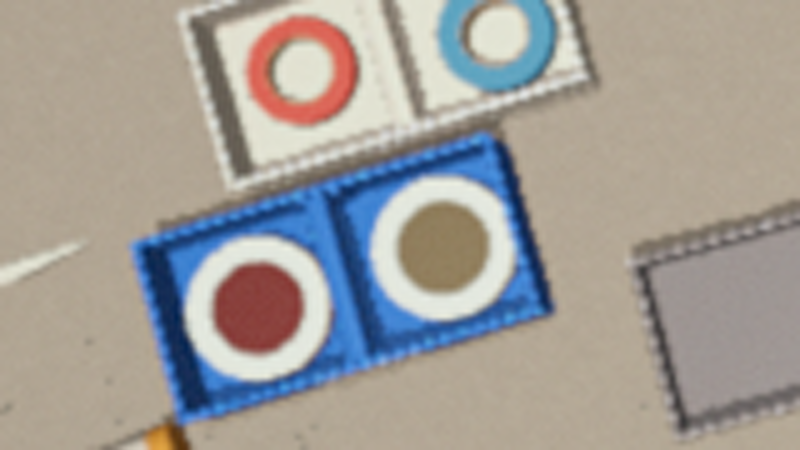

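View pics/t4.png

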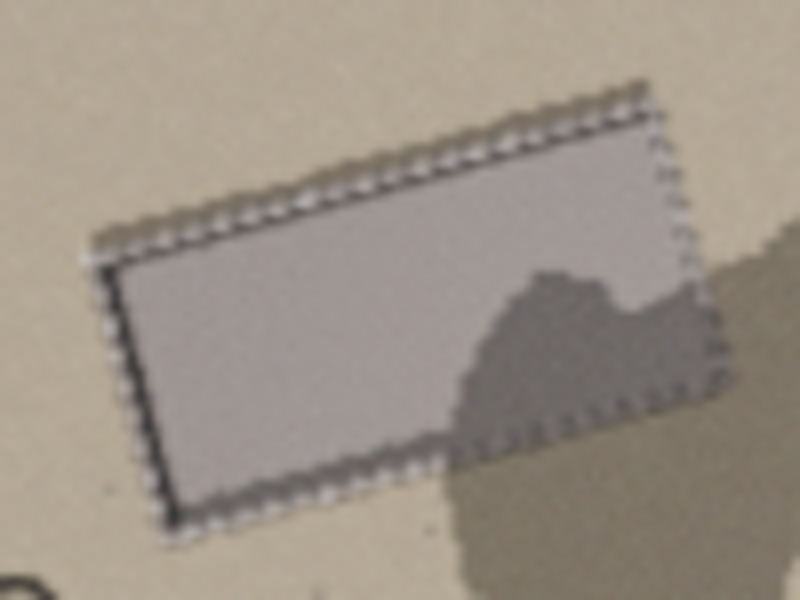

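```bash
cat > t2.py <<'E'
from m import *
import sys
tag=sys.argv[1]; OBJ=eval(sys.argv[2])
for n in("top","scene"):
    im,W=cloud(tag,n); hsv=cv2.cvtColor(im,cv2.COLOR_RGB2HSV); z=W[...,2]
    for nm,X,Y,h in OBJ:
        hh=h-(.0025 if n=="scene" else .001)
        w=(abs(W[...,0]-X)<.14)&(abs(W[...,1]-Y)<.17)&(abs(z-hh)<.006)
        k,l,st,_=cv2.connectedComponentsWithStats(w.astype(np.uint8),connectivity=8)
        i=1+np.argmax(st[1:,4]); P=W[l==i][:,:2]
        # robust: fit via rotating & percentile extents
        c,sz,a=rect(P); best=None
        for d in np.arange(14,22,.1):
            t=np.radians(d); R=np.array([[np.cos(t),np.sin(t)],[-np.sin(t),np.cos(t)]]); q=P@R.T*1000
            lo,hi=np.percentile(q,3,axis=0),np.percentile(q,97,axis=0); A=np.prod(hi-lo)
            if best is None or A<best[0]: best=(A,d,(lo+hi)/2@R,hi-lo)
        print(n,nm,st[i][4],"rect",c,np.array(sz),a,"| pct",best[2],best[3],best[1])
E
python3 t2.py t '[("blue",.487,.443,.05),("white",.63,.42,.05),("tray",.479,.145,.036)]'
python3 t2.py c '[("blue",.48,.145,.086)]'
python3 t2.py a '[("white",.48,.145,.136)]'
```

```text
top blue 465 rect [487.6872 444.9837] [117.0748 228.6942] 18.237213 | pct [488.4411 442.4799] [114.4704 220.7803] 17.999999999999986
top white 559 rect [630.083  423.5121] [116.819  229.4863] 18.926903 | pct [629.7337 422.9647] [114.9506 225.0569] 19.19999999999998
top tray 218 rect [481.9747 136.0243] [116.0496 208.2623] 16.787857 | pct [482.9174 131.3208] [114.6297 197.5002] 17.099999999999987
scene blue 576 rect [511.8375 430.073 ] [225.1028 272.6434] 0.116882324 | pct [523.9206 431.0213] [178.9728 265.3746] 18.69999999999998
scene white 542 rect [605.0243 431.1279] [229.4086 274.4971] 1.0347595 | pct [589.3656 428.0458] [186.9384 266.6729] 17.19999999999999
scene tray 415 rect [479.1751 142.2014] [118.479  230.6707] 16.655441 | pct [478.6228 140.8656] [115.4315 225.4243] 16.99999999999999
top blue 324 rect [487.9456 124.6484] [116.1388 182.3438] 18.354591 | pct [488.0987 124.2022] [114.901  159.3046] 17.999999999999986
scene blue 545 rect [480.1267 142.2836] [119.3246 230.5454] 18.18013 | pct [480.5018 141.6962] [114.959  224.8365] 17.999999999999986
top white 604 rect [481.0083 149.1913] [116.2358 228.3684] 18.682205 | pct [480.7915 149.0348] [114.381  225.1692] 18.399999999999984
scene white 582 rect [480.1602 145.8077] [119.15   230.7175] 18.987938 | pct [480.4584 144.5675] [114.2213 224.8777] 18.999999999999982
```

```bash
python3 -m crank '[[[0,0,0],[0,0,-6],0.0854],[[0,0,0],[0,0,-6.4],0.0854]]'; python3 g.py 488.4 441 120 108.2
```

```text
t: 56.05
eef_pos: [0.4728, -0.2625, 0.1581]
tool_rot: [-0.001, -0.16, 0.987, 0.001]
contact_force: [-0.5, 0.4, 0.0]
gripper_width: 1.0
t 56.05 pos [ 472.8 -262.5  158.1] yaw 108.43 tilt [-0.2  0.1] F [-0.5  0.4  0. ] w 85.4
tool shift in current axes [-237.3  662.4   38.8] in goal axes [-234.5  663.5   38.1] turn [ 0.1 -0.2  0.2]
```

```bash
python3 -m crank '[[[-0.0195,0.055,0],[0,0,0],0.0854],[[-0.0195,0.055,0],[0,0,0],0.0854],[[-0.0195,0.055,0],[0,0,0],0.0854],[[-0.0195,0.055,0],[0,0,0],0.0854],[[-0.0195,0.055,0],[0,0,0],0.0854],[[-0.0195,0.055,0],[0,0,0],0.0854],[[-0.0195,0.055,0],[0,0,0],0.0854],[[-0.0195,0.055,0],[0,0,0],0.0854],[[-0.0195,0.055,0],[0,0,0],0.0854],[[-0.0195,0.055,0],[0,0,0],0.0854]]';  python3 -m crank '[[[-0.0195,0.055,0],[0,0,0],0.0854],[[-0.0195,0.055,0.02],[0,0,0],0.0854],[[0,0,0.01],[0,0,0],0.0854],[[0,0,0],[0,0,0],0.0854]]'; python3 g.py 488.4 441 44 108.2
```

```text
t: 57.3
eef_pos: [0.4861, 0.3215, 0.158]
tool_rot: [-0.001, -0.158, 0.987, -0.001]
contact_force: [0.9, -0.2, 0.4]
gripper_width: 1.002
t: 57.8
eef_pos: [0.4887, 0.4351, 0.1269]
tool_rot: [-0.002, -0.158, 0.987, -0.002]
contact_force: [-0.1, -1.0, 0.6]
gripper_width: 1.0
t 57.8 pos [488.7 435.1 126.9] yaw 108.22 tilt [-0.2 -0.3] F [-0.1 -1.   0.6] w 85.4
tool shift in current axes [-2.   6.  82.9] in goal axes [-1.6  5.7 82.9] turn [-0.2 -0.3  0. ]
```

```bash
python3 -m crank '[[[-0.002,0.006,0.02],[0,0,0],0.0854],[[0,0,0.025],[0,0,0],0.0854],[[0,0,0.025],[0,0,0],0.0854],[[0,0,0.01],[0,0,0],0.0854],[[0,0,0.003],[0,0,0],0.0854],[[0,0,0],[0,0,0],0.0854]]'; python3 g.py 488.4 441 43 108.2
```

```text
t: 58.55
eef_pos: [0.4903, 0.4434, 0.0474]
tool_rot: [0.0, -0.158, 0.987, 0.0]
contact_force: [-0.2, -0.0, 1.1]
gripper_width: 1.003
t 58.55 pos [490.3 443.4  47.4] yaw 108.19 tilt [0. 0.] F [-0.2 -0.   1.1] w 85.7
tool shift in current axes [ 2.6 -1.6  4.4] in goal axes [ 2.6 -1.6  4.4] turn [ 0.  0. -0.]
```

```bash
python3 -m crank '[[[0.0025,-0.0015,0.004],[0,0,0],0.0854],[[0,0,0],[0,0,0],0.0854],[[0,0,0],[0,0,0],0.03],[[0,0,0],[0,0,0],0.0],[[0,0,0],[0,0,0],0.0],[[0,0,0],[0,0,0],0.0],[[0,0,0],[0,0,0],0.0],[[0,0,0],[0,0,0],0.0]]' 80; python3 g.py 488.4 441 43 108.2
python3 - <<'E'
from h import *
snap("u")
E
python3 tote.py u | grep blue
```

```text
t: 59.55
eef_pos: [0.4881, 0.4412, 0.0432]
tool_rot: [0.0, -0.158, 0.987, 0.0]
contact_force: [-1.4, -0.1, 3.2]
gripper_width: 0.144
t 59.55 pos [488.1 441.2  43.2] yaw 108.22 tilt [0. 0.] F [-1.4 -0.1  3.2] w 12.3
tool shift in current axes [-0.2 -0.3  0.2] in goal axes [-0.2 -0.3  0.2] turn [0. 0. 0.]
top blue n 200 z 0.05 [459.0816 406.5405] [ 59.3954 184.4043] 26.326614
scene blue n 381 z 0.046 [482.9539 429.9511] [125.1291 237.9357] 19.240135
```

```bash
python3 -m crank '[[[0,0,-0.005],[0,0,0],0.0],[[0,0,-0.01],[0,0,0],0.0],[[0,0,-0.02],[0,0,0],0.0],[[0,0,-0.03],[0,0,0],0.0],[[0,0,-0.02],[0,0,0.8],0.0],[[0,0,-0.01],[0,0,0.8],0.0],[[0,0,0],[0,0,0],0.0]]'; python3 g.py 479 142.8 130 106.7
```

```text
t: 60.52
eef_pos: [0.4881, 0.4413, 0.1384]
tool_rot: [0.0, -0.144, 0.99, 0.0]
contact_force: [0.1, -0.2, -3.1]
gripper_width: 0.145
t 60.52 pos [488.1 441.3 138.4] yaw 106.61 tilt [0. 0.] F [ 0.1 -0.2 -3.1] w 12.4
tool shift in current axes [  94.  -283.5    8.2] in goal axes [  94.5 -283.3    8.4] turn [ 0.   0.1 -0.1]
```

```bash
python3 -m crank '[[[0.008,-0.0235,0],[0,0,0],0.0],[[0.0165,-0.05,0],[0,0,0],0.0],[[0.0165,-0.05,0],[0,0,0],0.0],[[0.0165,-0.05,0],[0,0,0],0.0],[[0.0165,-0.05,0],[0,0,0],0.0],[[0.0145,-0.04,0],[0,0,0],0.0],[[0.0055,-0.02,0],[0,0,0],0.0],[[0,0,0.02],[0,0,0],0.0],[[0,0,0.015],[0,0,0],0.0],[[0,0,0],[0,0,0],0.0]]'; python3 -m crank '[[[0,0,0],[0,0,0],0.0]]'; python3 g.py 479 142.8 81 106.7
```

```text
t: 61.78
eef_pos: [0.4776, 0.1425, 0.1012]
tool_rot: [-0.002, -0.145, 0.989, -0.0]
contact_force: [0.3, -1.1, -2.8]
gripper_width: 0.148
t: 61.9
eef_pos: [0.479, 0.1429, 0.1028]
tool_rot: [-0.0, -0.145, 0.989, -0.0]
contact_force: [0.2, -0.2, -2.2]
gripper_width: 0.143
t 61.9 pos [479.  142.9 102.8] yaw 106.66 tilt [-0. -0.] F [ 0.2 -0.2 -2.2] w 12.2
tool shift in current axes [ 0.1 -0.1 21.8] in goal axes [ 0.1 -0.1 21.8] turn [-0. -0. -0.]
```

```bash
python3 -m crank '[[[0,0,0.012],[0,0,0],0.0],[[0,0,0.006],[0,0,0],0.0],[[0,0,0],[0,0,0],0.0],[[0,0,0],[0,0,0],0.0]]'; python3 g.py 479 142.8 79.2 106.7
python3 - <<'E'
from h import *
snap("v"); crop("v","scene",130,130,110,90,7,"pics/v2.png")
E
```

```text
t: 62.4
eef_pos: [0.479, 0.1426, 0.0848]
tool_rot: [0.0, -0.145, 0.989, -0.0]
contact_force: [0.0, -0.2, -2.6]
gripper_width: 0.143
t 62.4 pos [479.  142.6  84.8] yaw 106.62 tilt [0. 0.] F [ 0.  -0.2 -2.6] w 12.2
tool shift in current axes [-0.   0.2  5.6] in goal axes [-0.   0.2  5.6] turn [-0.   0.  -0.1]
```

View pics/v2.png

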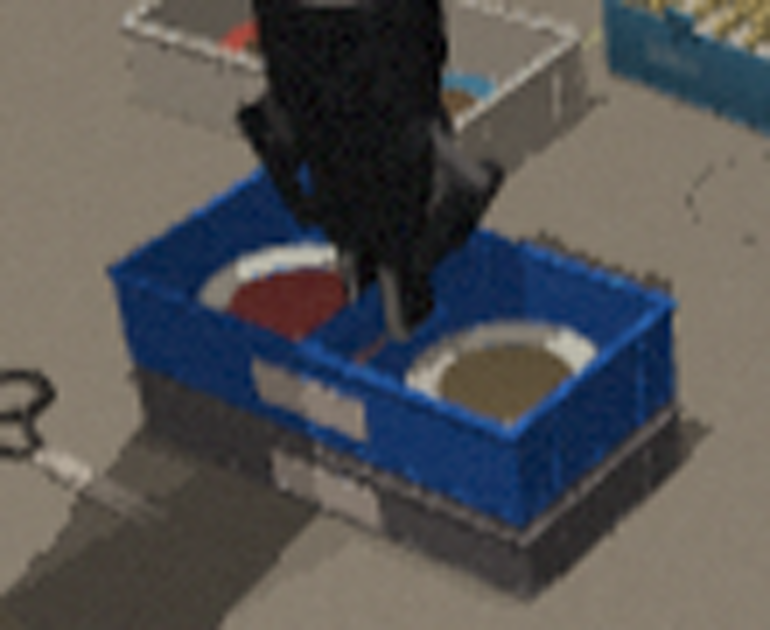

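Run:
```python
from h import *
np.set_printoptions(precision=1,suppress=True)
crop("v","scene",135,170,100,50,8,"pics/v3.png")
for nm,X,Y,z in(("blue",520,525,.0416),("tray",530,545,.036),("blueR",672,405,.0416),("trayR",680,415,.036),("bL",128,366,.0416),("tL",137,372,.036)):
    print(nm,ray("v","scene",130+(X+.5)/7-.5,130+(Y+.5)/7-.5,z)*1000)
```

```text
blue [458.5  21.3  41.6]
tray [457.7  13.7  36. ]
blueR [557.4  45.2  41.6]
trayR [559.9  43.1  36. ]
bL [391.3 230.3  41.6]
tL [395.2 231.   36. ]
```

View pics/v3.png

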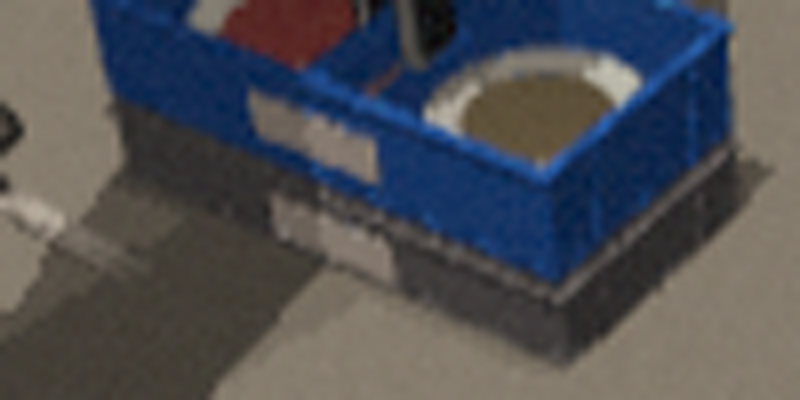

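```bash
python3 -m crank '[[[0,0,0.003],[0,0,0],0.0],[[0,0,0.0015],[0,0,0],0.0],[[0,0,0],[0,0,0],0.0],[[0,0,0],[0,0,0],0.0]]'; python3 g.py 479 142.8 79.2 106.7
python3 - <<'E'
from h import *
snap("w"); crop("w","scene",135,170,100,50,8,"pics/w3.png")
E
```

```text
t: 63.0
eef_pos: [0.479, 0.1426, 0.0803]
tool_rot: [-0.0, -0.145, 0.99, 0.0]
contact_force: [-0.6, 1.3, -3.3]
gripper_width: 0.143
t 63.0 pos [479.  142.6  80.3] yaw 106.62 tilt [-0.  0.] F [-0.6  1.3 -3.3] w 12.2
tool shift in current axes [-0.1  0.2  1.1] in goal axes [-0.1  0.2  1.1] turn [ 0.  -0.  -0.1]
```

View pics/w3.png

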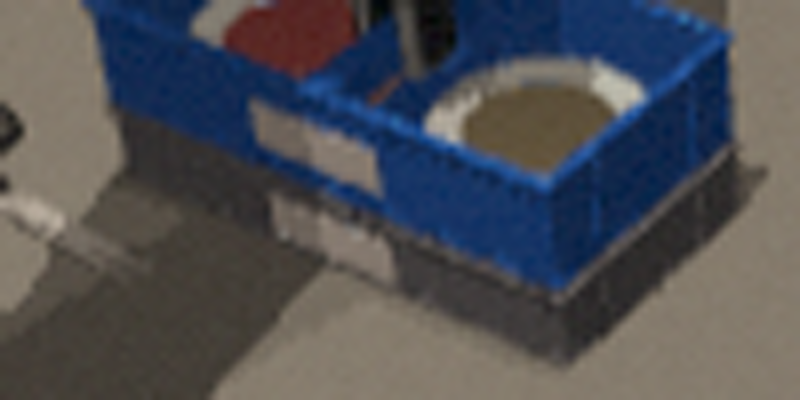

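```bash
python3 -m crank '[[[-0.0005,-0.0015,-0.0005],[0,0,0],0.0],[[0,0,0],[0,0,0],0.0],[[0,0,0.0015],[0,0,0],0.0],[[0,0,0.0005],[0,0,0],0.0],[[0,0,0],[0,0,0],0.0]]'; python3 g.py 479 142.8 79.2 106.7
python3 - <<'E'
from h import *
snap("x"); crop("x","scene",135,170,100,50,8,"pics/x3.png")
E
```

```text
t: 63.72
eef_pos: [0.4798, 0.1413, 0.0791]
tool_rot: [-0.0, -0.144, 0.99, 0.0]
contact_force: [-1.3, -1.7, 3.0]
gripper_width: 0.148
t 63.73 pos [479.8 141.3  79.1] yaw 106.62 tilt [-0.  0.] F [-1.3 -1.7  3. ] w 12.7
tool shift in current axes [ 0.4  1.7 -0.1] in goal axes [ 0.4  1.7 -0.1] turn [ 0.   0.  -0.1]
```

View pics/x3.png

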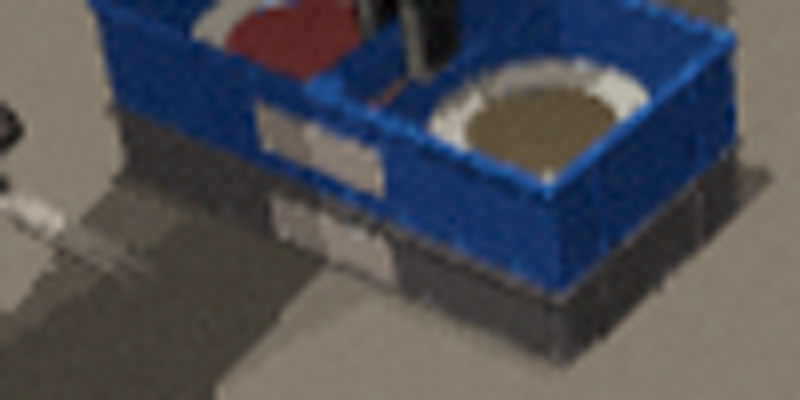

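```bash
python3 -m crank '[[[0,0,0],[0,0,0],0.05],[[0,0,0],[0,0,0],0.0854],[[0,0,0],[0,0,0],0.0854],[[0,0,-0.02],[0,0,0],0.0854],[[0,0,-0.05],[0,0,-1.1],0.0854],[[0,0,-0.02],[0,0,-1.1],0.0854],[[0,0,0],[0,0,0],0.0854]]'; python3 g.py 630.4 420 168 108.8
python3 - <<'E'
from h import *
snap("y"); crop("y","scene",130,130,110,90,7,"pics/y2.png")
E
python3 tote.py y|grep white; python3 t2.py y '[("blue",.48,.145,.086)]'
```

```text
t: 64.7
eef_pos: [0.4809, 0.1417, 0.1702]
tool_rot: [0.002, -0.163, 0.987, 0.001]
contact_force: [-0.1, 0.5, -0.1]
gripper_width: 1.001
t 64.7 pos [480.9 141.7 170.2] yaw 108.81 tilt [0.2 0.1] F [-0.1  0.5 -0.1] w 85.5
tool shift in current axes [-231.2  215.2    3.2] in goal axes [-231.2  215.3    2.2] turn [0.  0.2 0. ]
top blue 181 rect [489.0596  92.5204] [104.5109 123.0172] 16.604965 | pct [485.7714  90.0844] [ 95.9613 118.7805] 17.099999999999987
scene blue 552 rect [479.7878 141.2135] [119.0125 231.6741] 16.464943 | pct [479.4016 139.5526] [114.5441 224.86  ] 16.499999999999993Traceback (most recent call last):
  File "tote.py", line 15, in <module>
    run(sys.argv[1])
    ~~~^^^^^^^^^^^^^
  File "tote.py", line 13, in run
    i=1+np.argmax(st[1:,4]); P=plane(h)[l==i]; Z=np.median(z[l==i])
        ~~~~~~~~~^^^^^^^^^^
    return _wrapfunc(a, 'argmax', axis=axis, out=out, **kwds)
    return bound(*args, **kwds)
ValueError: attempt to get argmax of an empty sequence
```

View pics/y2.png

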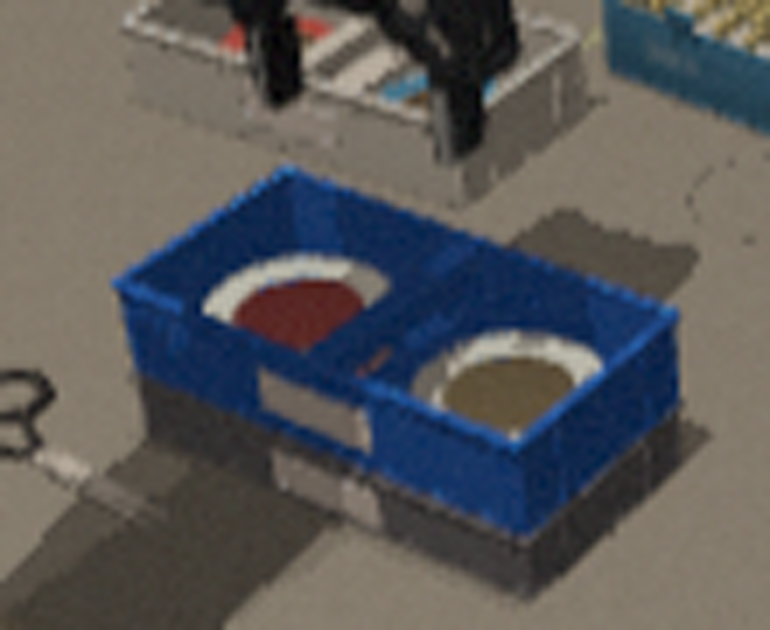

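```bash
python3 -m crank '[[[-0.033,0.0307,0],[0,0,0],0.0854],[[-0.033,0.0307,0],[0,0,0],0.0854],[[-0.033,0.0307,0],[0,0,0],0.0854],[[-0.033,0.0307,0],[0,0,0],0.0854],[[-0.033,0.0307,0],[0,0,0],0.0854],[[-0.033,0.0307,0],[0,0,0],0.0854],[[-0.033,0.0307,0.03],[0,0,0],0.0854],[[0,0,0.02],[0,0,0],0.0854],[[0,0,0],[0,0,0],0.0854],[[0,0,0],[0,0,0],0.0854]]'; python3 g.py 630.4 420 43 108.8;python3 - <<'E'
from h import *
snap("z"); crop("z","top",20,130,180,130,4,"pics/z1.png")
E
```

```text
t: 66.05
eef_pos: [0.6296, 0.4176, 0.1191]
tool_rot: [0.0, -0.163, 0.987, -0.0]
contact_force: [0.1, 0.4, 0.3]
gripper_width: 1.001
t 66.05 pos [629.6 417.6 119.1] yaw 108.72 tilt [ 0. -0.] F [0.1 0.4 0.3] w 85.5
tool shift in current axes [-1.5  2.1 76.1] in goal axes [-1.5  2.  76.1] turn [-0.  -0.  -0.1]
```

View pics/z1.png

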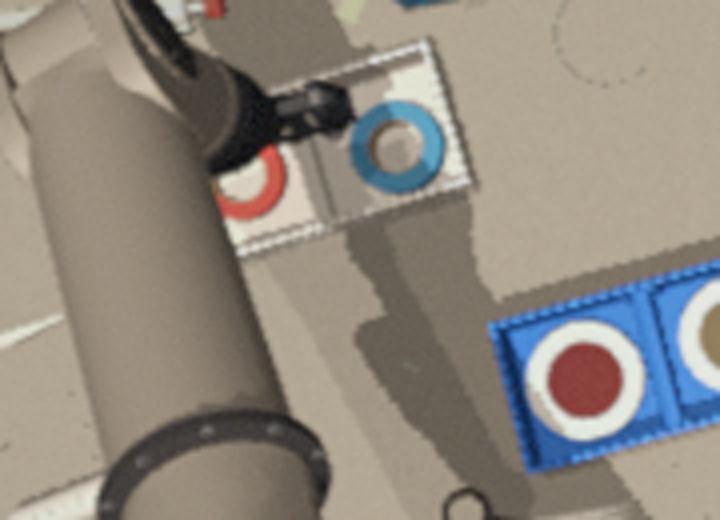

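```bash
python3 -m crank '[[[-0.0015,0.002,0.025],[0,0,0],0.0854],[[0,0,0.025],[0,0,0],0.0854],[[0,0,0.018],[0,0,0],0.0854],[[0,0,0.005],[0,0,0],0.0854],[[0,0,0],[0,0,0],0.0854],[[0,0,0],[0,0,0],0.0854]]'; python3 g.py 630.4 420 42 108.8
```

```text
t: 66.9
eef_pos: [0.6306, 0.422, 0.0469]
tool_rot: [0.001, -0.163, 0.987, 0.0]
contact_force: [0.1, -0.1, -0.2]
gripper_width: 1.002
t 66.9 pos [630.6 422.   46.9] yaw 108.81 tilt [0.1 0.1] F [ 0.1 -0.1 -0.2] w 85.5
tool shift in current axes [ 0.9 -1.8  4.9] in goal axes [ 0.9 -1.8  4.9] turn [0.  0.1 0. ]
```

```bash
python3 -m crank '[[[0.001,-0.0018,0.0045],[0,0,0],0.0854],[[0,0,0],[0,0,0],0.0854],[[0,0,0],[0,0,0],0.03],[[0,0,0],[0,0,0],0.0],[[0,0,0],[0,0,0],0.0],[[0,0,0],[0,0,0],0.0],[[0,0,0],[0,0,0],0.0],[[0,0,0],[0,0,0],0.0]]' 80; python3 g.py 630.4 420 43 108.8; python3 -m crank '[[[0,0,-0.005],[0,0,0],0.0],[[0,0,-0.015],[0,0,0],0.0],[[0,0,-0.03],[0,0,0],0.0],[[0,0,-0.04],[0,0,0],0.0],[[0,0,-0.04],[0,0,1.1],0.0],[[0,0,-0.03],[0,0,1.1],0.0],[[0,0,0],[0,0,0],0.0],[[0,0,0],[0,0,0],0.0]]'; python3 g.py 479.8 141.3 180 106.6
```

```text
t: 67.9
eef_pos: [0.6297, 0.4197, 0.0416]
tool_rot: [0.0, -0.164, 0.987, 0.0]
contact_force: [-0.5, 1.0, 1.5]
gripper_width: 0.144
t 67.9 pos [629.7 419.7  41.6] yaw 108.82 tilt [0. 0.] F [-0.5  1.   1.5] w 12.3
tool shift in current axes [-0.7  0.  -1.4] in goal axes [-0.7  0.  -1.4] turn [0. 0. 0.]
t: 68.9
eef_pos: [0.6288, 0.4191, 0.1999]
tool_rot: [-0.001, -0.145, 0.989, -0.0]
contact_force: [-0.2, -0.5, -3.5]
gripper_width: 0.145
t 68.9 pos [628.8 419.1 199.9] yaw 106.64 tilt [-0.1 -0.1] F [-0.2 -0.5 -3.5] w 12.4
tool shift in current axes [ 222.3 -223.5   20.5] in goal axes [ 222.1 -223.6   19.9] turn [-0.  -0.1  0. ]
```

```bash
python3 -m crank '[[[0.018,-0.018,0],[0,0,0],0.0],[[0.036,-0.036,0],[0,0,0],0.0],[[0.036,-0.036,0],[0,0,0],0.0],[[0.036,-0.036,0],[0,0,0],0.0],[[0.036,-0.036,0],[0,0,0],0.0],[[0.036,-0.036,0],[0,0,0],0.0],[[0.018,-0.019,0],[0,0,0],0.0],[[0.006,-0.0065,0],[0,0,0],0.0],[[0,0,0],[0,0,0],0.0],[[0,0,0],[0,0,0],0.0]]'; python3 g.py 479.5 141 135 106.6
```

```text
t: 70.15
eef_pos: [0.4813, 0.1433, 0.2011]
tool_rot: [0.0, -0.145, 0.989, 0.0]
contact_force: [-0.0, -0.3, -2.3]
gripper_width: 0.147
t 70.15 pos [481.3 143.3 201.1] yaw 106.72 tilt [0. 0.] F [-0.  -0.3 -2.3] w 12.5
tool shift in current axes [ 2.4 -1.7 66.1] in goal axes [ 2.4 -1.7 66.1] turn [0.  0.  0.1]
```

```bash
python3 -m crank '[[[0.001,-0.001,0.02],[0,0,0],0.0],[[0,0,0.02],[0,0,0],0.0],[[0,0,0.015],[0,0,0],0.0],[[0,0,0.008],[0,0,0],0.0],[[0,0,0.004],[0,0,0],0.0],[[0,0,0],[0,0,0],0.0],[[0,0,0],[0,0,0],0.0]]'; python3 g.py 479.5 141 128 106.6
```

```text
t: 71.03
eef_pos: [0.4805, 0.1408, 0.1348]
tool_rot: [0.0, -0.144, 0.99, 0.0]
contact_force: [0.6, -0.3, -3.8]
gripper_width: 0.145
t 71.03 pos [480.5 140.8 134.8] yaw 106.61 tilt [0.1 0. ] F [ 0.6 -0.3 -3.8] w 12.4
tool shift in current axes [0.9 0.5 6.8] in goal axes [0.9 0.5 6.8] turn [0.  0.1 0. ]
```

```bash
python3 -m crank '[[[0.001,0.0005,0.004],[0,0,0],0.0],[[0,0,0.002],[0,0,0],0.0],[[0,0,0.0005],[0,0,0],0.0],[[0,0,0],[0,0,0],0.0]]'; python3 g.py 479.5 141 128 106.6
python3 - <<'E'
from h import *
snap("aa"); crop("aa","scene",135,140,100,80,8,"pics/aa3.png")
E
```

```text
t: 71.53
eef_pos: [0.479, 0.1408, 0.1278]
tool_rot: [-0.0, -0.144, 0.99, 0.0]
contact_force: [-0.1, -0.1, -1.8]
gripper_width: 0.143
t 71.53 pos [479.  140.8 127.8] yaw 106.61 tilt [-0.  0.] F [-0.1 -0.1 -1.8] w 12.2
tool shift in current axes [-0.5  0.  -0.2] in goal axes [-0.5  0.  -0.2] turn [ 0. -0.  0.]
```

View pics/aa3.png

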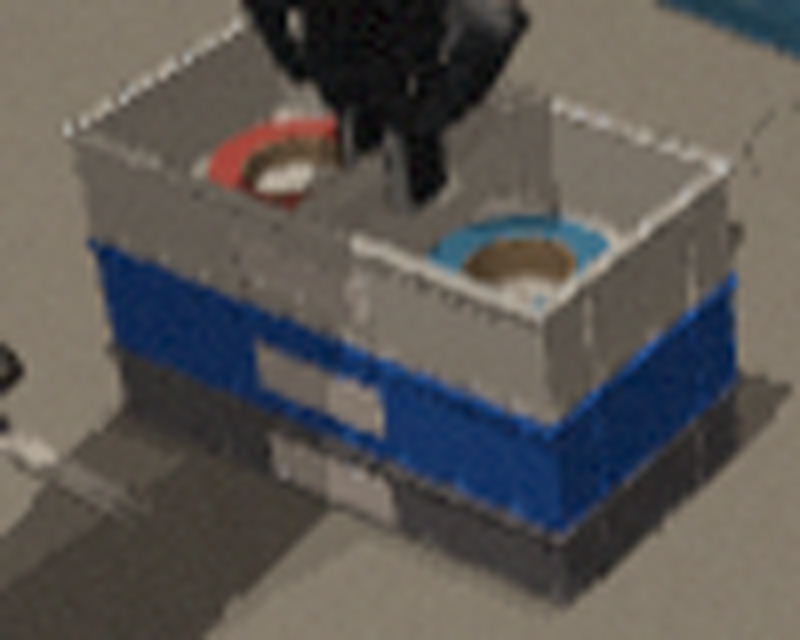

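```bash
python3 -m crank '[[[-0.0005,0,0.0005],[0,0,0],0.0],[[0,0,0.0007],[0,0,0],0.0],[[0,0,0],[0,0,0],0.0]]'; python3 g.py; python3 -m crank '[[[0,0,0],[0,0,0],0.05],[[0,0,0],[0,0,0],0.0854],[[0,0,0],[0,0,0],0.0854],[[0,0,-0.02],[0,0,0],0.0854],[[0,0,-0.05],[0,0,0],0.0854],[[0,0,-0.03],[0,0,0],0.0854],[[0,0.05,0],[0,0,0],0.0854],[[0,0.06,0],[0,0,0],0.0854],[[0,0.06,0],[0,0,0],0.0854],[[0,0.06,0],[0,0,0],0.0854]]'; python3 -m crank '[[[0,0.06,0],[0,0,0],0.0854],[[0,0.06,0],[0,0,0],0.0854],[[0,0.03,0],[0,0,0],0.0854],[[0,0,0],[0,0,0],0.0854],[[0,0,0],[0,0,0],0.0854]]'; python3 g.py;  python3 - <<'E'
from h import *
snap("bb"); crop("bb","scene",130,130,220,165,3,"pics/bb2.png"); crop("bb","top",125,130,240,120,3,"pics/bb1.png")
E
python3 t2.py bb '[("white",.48,.141,.136),("blue",.48,.145,.086),("tray",.48,.145,.036)]'; python3 m.py bb
```

```text
t: 72.0
eef_pos: [0.4795, 0.141, 0.1274]
tool_rot: [-0.0, -0.144, 0.99, 0.0]
contact_force: [-4.6, -1.2, 8.0]
gripper_width: 0.146
t 72.0 pos [479.5 141.  127.4] yaw 106.62 tilt [-0.  0.] F [-4.6 -1.2  8. ] w 12.4
t: 73.25
eef_pos: [0.4131, 0.3631, 0.2267]
tool_rot: [0.0, -0.144, 0.99, 0.0]
contact_force: [0.1, -0.2, 1.0]
gripper_width: 1.001
t: 73.88
eef_pos: [0.3715, 0.504, 0.2263]
tool_rot: [0.0, -0.144, 0.99, -0.001]
contact_force: [-0.4, -0.5, -0.3]
gripper_width: 0.998
t 73.88 pos [371.5 504.  226.3] yaw 106.56 tilt [ 0.  -0.1] F [-0.4 -0.5 -0.3] w 85.2
top white 608 rect [480.3624 144.7397] [116.4161 228.5526] 16.599983 | pct [480.1935 144.4432] [114.6037 225.1084] 16.99999999999999
top blue 535 rect [496.8248  92.6945] [103.4324 105.0711] -73.50813 | pct [496.6301  92.357 ] [100.525   98.8478] 14.599999999999998
top tray 2 rect [564.3516  52.8919] [0.    3.511] -82.28494 | pct [564.3516  52.8919] [3.2805 0.3613] 14.0
scene white 572 rect [480.2197 140.6517] [119.3534 230.0662] 16.919815 | pct [479.7451 139.9085] [114.2526 224.6902] 16.79999999999999
scene blue 262 rect [442.1
[... 785 characters left out ...]
4196)) 0.06057082588520468
bottle [0.6819 0.0464 0.0714] 64 0.0826518301332948
scene stack 952 (array([479.6313, 139.9755]), [118.43262481689453, 228.99295043945312], np.float32(16.453224)) 0.08926128863262972
chg 1407 (array([ 545.7216, -255.3465]), [191.3167724609375, 222.3498992919922], np.float32(6.3167725))
chg all 5236 (array([ 545.1624, -256.0413]), [193.94287109375, 222.65069580078125], np.float32(5.9582443))
blue 263 (array([ 473.5551, -263.9388]), [42.9255485534668, 199.39512634277344], np.float32(5.711006))
rib 79 (array([ 474.765 , -264.3056]), [13.69126033782959, 40.615760803222656], np.float32(-85.48519)) 0.058462326143609133
bottle [0.6811 0.0392 0.0695] 48 0.07579773725628947
```

View pics/bb2.png

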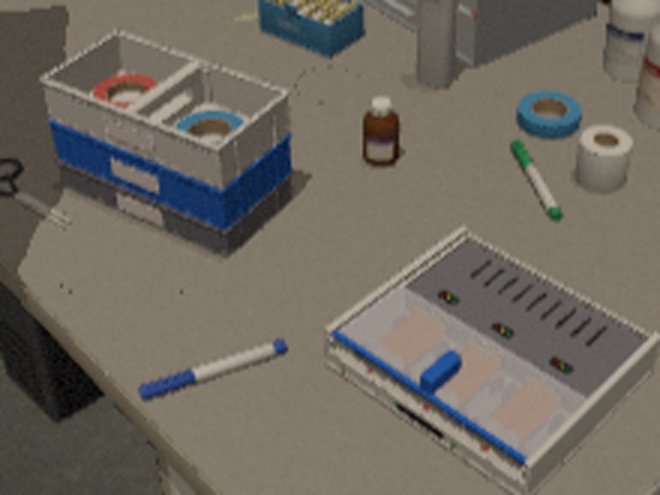

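View pics/bb1.png

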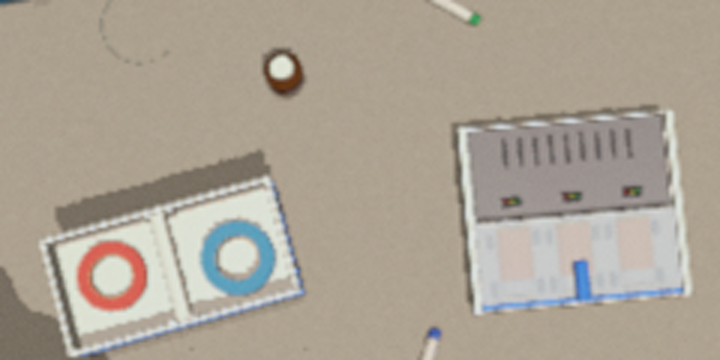

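```bash
python3 -c "
from station import bot
print(bot.hand_in())"
```

```text
the job is handed in; nothing more can be done
None
```

The job is done and was handed in at about 74 s. All three cells are in bays of their own, the cover is shut, and the totes are back on the grey tray with blue below and white on top.

What the last checks showed:
- **Cells:** with the cover still open, all three lay level, their tops at 28–30 mm by the depth readings. The plus ends sat behind the brass and the springs were compressed. After closing I could only see the cells through the cover.
- **Cover:** it travelled 90 mm from the open stop until it met the closed stop at about 10 N.
- **Totes:** the stack stands within 1 to 2 mm and about 0.5° of the tray. At the start the two totes sat about 2° askew on it, so I squared them to the tray rather than copying that angle.
- **Knocked tote:** the blue tote had shifted about 25 mm while set aside. I measured where it was before picking it up.
- **Bottle:** standing and unmoved.

The two cameras disagreed by about 3 to 5 mm in y. I settled this with the positions where the gripper closed on the cover rib and on the white tote's bar. I also moved the blue tote by 1.5 mm after a close look at the rim line before letting go.

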